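# Prop the sprinkle bin's lid and complete the tub

## Task

Open the bin on the counter and prop its lid on the stay: tip the lid back past upright, swing the stay right up by its red ball, then bring the lid gently forward until its pin rests in the stay's cradle, and let go. Only then stand the tall sprinkle tube upright in the one empty place among the short ones in the round tub inside the bin, down on the tub's floor. Leave the lid propped, never let it fall, keep the short tubes standing in the tub, and leave everything else on the counter where it is.

Things in the scene. Friction and masses are not known exactly. Their poses are not given: they have to be found in the camera images.
- bin: Wooden bulk bin, fixed, 180 mm deep (its x) by 220 mm wide (its y) by 90 mm high, walls and floor 6 mm, open-topped under its lid. Origin: centre of its underside, on the counter. Its -x side (front, with a blank card frame) roughly faces the robot; the lid's hinge runs along its far (+x) top rim; the stay is on its +y (left) side. The lid is shut at the start.
- bin_hinge (a point): Point on the lid's hinge axis, midway along the bin's far top rim: 90 mm in the bin's +x and 90 mm up from the bin's origin. The axis runs along the bin's y.
- bin_lid (a joint): Hinged wooden lid, 180 x 220 mm, 11 mm thick, 0.4 kg. Value in rad: 0 shut on the rim, grows as the front edge rises, 1.57 upright, stop at 1.72, where it leans back past upright and stays by its own weight. The hinge is free: below about 1.5 the lid falls shut unless held or propped. Propped on the stay it stands at about 1.35.
- lid_bar (a point): Centre of the lid's handle: a round steel bar 12 mm thick, 90 mm long along the bin's y between two arms, 34 mm of open gap between it and the lid's front edge. It lies 220 mm from the hinge axis along the lid and 6 mm towards the lid's outer face; lid shut, it sticks out in front, 96 mm above the counter; lid upright, it is on top. It can turn between finger pads.
- lid_pin (a point): Near the end of a steel pin, 10 mm thick, that stands 50 mm out of the lid's left (+y) edge, along the bin's y, 140 mm from the hinge axis. This pin comes to rest in the stay's cradle.
- bin_stay (a joint): Steel stay (prop rod), 8 mm thick, about 210 mm long, hinged at its foot outside the bin's +y side. Value in rad: 0 folded, lying level and pointing to the bin's +x; grows as its far end swings up; stop at 0.82, where it props. A stiff joint (0.15 Nm) keeps it where it is left. With the lid shut, the lid's pin above it bars its way.
- stay_foot (a point): Foot of the stay, on its hinge axis (along the bin's y): in the bin's frame x -75 mm, y +152 mm, z 78 mm. A 24 mm wide bracket joins it to the bin.
- stay_ball (a point): Centre of the red ball grip, 20 mm in diameter, on the stay 105 mm from its foot, with the rod running through it. About 32 mm of free space lies between it and the bin's side wall. It can turn between finger pads.
- stay_cradle (a point): Seat of the pin in the two-pronged open cradle at the stay's far end, 205 mm from the foot. With the stay fully up it catches the pin when the lid comes forward from beyond upright.
- tub: White round tub, fixed in the bin: 108 mm outer, 100 mm inner diameter, 55 mm high, floor 4 mm thick, open on top. Origin: centre of its underside, 6 mm above the counter. It takes seven tubes upright: one in the middle, six round it about 34 mm out (a hexagon). Short tubes fill the middle and five outer places; one outer place, on the front half, is empty.
- tall_tube_mid (a point): Tall blue sprinkle tube with a red cap, a loose rigid cylinder 28 mm in diameter and 115 mm high, 0.06 kg or so, standing upright on the counter. Point: its centre, half-way up. Its lower rim is bevelled. z is its own axis, up.
- short_tube_1_mid (a point): Short yellow sprinkle tube with a white cap, loose, 28 mm in diameter and 66 mm high, standing in the tub. Point: its centre, half-way up.
- short_tube_2_mid (a point): Short yellow sprinkle tube with a white cap, loose, 28 mm in diameter and 66 mm high, standing in the tub. Point: its centre, half-way up.
- short_tube_3_mid (a point): Short yellow sprinkle tube with a white cap, loose, 28 mm in diameter and 66 mm high, standing in the tub. Point: its centre, half-way up.
- short_tube_4_mid (a point): Short yellow sprinkle tube with a white cap, loose, 28 mm in diameter and 66 mm high, standing in the tub. Point: its centre, half-way up.
- short_tube_5_mid (a point): Short yellow sprinkle tube with a white cap, loose, 28 mm in diameter and 66 mm high, standing in the tub. Point: its centre, half-way up.
- short_tube_6_mid (a point): Short yellow sprinkle tube with a white cap, loose, 28 mm in diameter and 66 mm high, standing in the tub. Point: its centre, half-way up.
- dough_timer: Round cream kitchen timer, 64 mm across, 56 mm high, loose, to be left alone. Origin: centre of its underside.
- mustard_jar: Glass jar with yellow lid, 68 mm across, 112 mm high, loose, to be left alone. Origin: centre of its underside.
- nut_jar: Glass jar with dark lid, 64 mm across, 99 mm high, fixed, to be left alone. Origin: centre of its underside.
- enamel_cup: Green and white cup, 64 mm across (89 mm with handle, to its -y), 48 mm high, fixed, to be left alone. Origin: centre of its underside.
- tape_dispenser: Black tape dispenser, 38 x 131 x 66 mm, long along its y, fixed, to be left alone. Origin: centre of its underside.
- jam_jar: Glass jam jar with red lid, 65 mm across, 97 mm high, loose, to be left alone. Origin: centre of its underside.
- syrup_bottle: Dark red bottle with green cap, 57 mm across, 190 mm high, loose, to be left alone. Origin: centre of its underside.
Mind the look-alikes: they are no part of the job. What is meant by the part that bears tall_tube_mid is not green, and is the larger of those in its own colour.

How it is judged:
On the way:
1. the lid rests on its raised stay (lid at 1.28 to 1.42 rad, stay above 0.74 rad), still and not touched by the fingers, before the tall tube is put in the tub (value of joint bin_lid between 1.28 and 1.42 rad and value of joint bin_stay above 0.74 rad and velocity of joint bin_lid between -0.05 and 0.05 rad/s and contact force between bin and the fingers below 0.3 N and horizontal distance between tall_tube_mid and tub above 0.06 m), for 0.2 s.
At the end, for the whole second after the job is handed in: Lid propped and still (lid 1.28-1.42 rad, stay over 0.74); the tall tube upright (0.14 rad) on the tub floor (centre 54-69 mm above tub origin, within 42 mm of its axis); the six short tubes still stand in the tub (44 mm of its axis, 0.2 rad, not raised) (value of joint bin_lid between 1.28 and 1.42 rad and value of joint bin_stay above 0.74 rad and velocity of joint bin_lid between -0.05 and 0.05 rad/s and horizontal distance between tall_tube_mid and tub below 0.042 m and z of tall_tube_mid in the frame of tub between 0.054 and 0.069 m and angle between tall_tube_mid's own z axis and vertical below 0.14 rad and horizontal distance between each of short_tube_1_mid, short_tube_2_mid, short_tube_3_mid, short_tube_4_mid, short_tube_5_mid, short_tube_6_mid and tub below 0.044 m and z of each of short_tube_1_mid, short_tube_2_mid, short_tube_3_mid, short_tube_4_mid, short_tube_5_mid, short_tube_6_mid in the frame of tub below 0.046 m and angle between each of short_tube_1_mid, short_tube_2_mid, short_tube_3_mid, short_tube_4_mid, short_tube_5_mid, short_tube_6_mid's own z axis and vertical below 0.2 rad); the robot touches nothing.
It fails at once if a bystander on the counter is pushed more than 25 mm or tipped (distance of any of dough_timer, mustard_jar, jam_jar, syrup_bottle from where it was at the start of the episode above 0.025 m or angle between any of dough_timer, mustard_jar, jam_jar, syrup_bottle's own z axis and vertical above 0.35 rad).
It fails at once if the lid is let fall or slammed shut (turning down faster than 2.5 rad/s) (velocity of joint bin_lid below -2.5 rad/s).
It also fails if it takes over 67 s, if anything falls off the work surface, if the arm or the gripper's body presses on something with over 40 N, if the wrist force passes 120 N, or if a joint passes its speed limit or range.

## Robot

A 7-joint arm with a two-finger parallel gripper is mounted at the origin on a cart in front of the work surface, level with it; the furniture and walls round the work are solid. World frame = base frame: x ahead of the robot, y to its left, z up, the work surface at z = 0. Lengths are in m, angles in rad, forces in N, time in s.
With the tool pointing down it reaches from about 0.425 to 0.95 m from the base axis. Payload 4.7 kg.
Tool frame: the origin (TCP) lies between the finger pads; the fingertips stand 22 mm ahead of it and the grasp point (between the pads) lies 3 mm ahead of it; z points along the fingers, y is the direction in which the jaws open and shut (so a half turn about z gives the same grasp; the last joint's range is limited). The gripper opens to 85 mm and grips with 20 to 120 N. Pads are 22 mm wide; open, the fingers measure 114 mm over their backs; the gripper's body (76 mm by 85 mm) begins 54 mm behind the grasp point. The pads swing forward as they close: fully open they stand 13 mm farther back than shut.
Start: joints at [1.214, 0.469, -0.049, 1.532, 0.024, 1.141, -0.082], TCP at [0.217, -0.639, 0.253] pointing down, gripper open.
Joint ranges: [-2.59, 2.59], [-0.33, 1.99], [-1.39, 1.29], [0.1, 2.45], [-1.04, 4.18], [0.21, 1.99], [-2.66, 2.66]. Speed limits (rad/s): [2.57, 2.57, 3.14, 3.14, 3.14, 3.14, 3.14].

## Interface

Orientations are given as a unit quaternion [w, x, y, z].
In Python, from workcell import manip gives the robot as it stands.
- The arm moves only by the shell command python3 -m pendant 'ROWS' [FORCE]. ROWS is JSON, a list that holds one entry, the list of rows, each a list of 7 numbers: the shift along the tool's x, y, z in cm, then the turn, a rotation vector about the tool's x, y, z in rad, then the opening, from 0 (shut) to 1 (fully open). A call has exactly 8 rows; each row is the pose to reach, as a shift and turn from the pose commanded when the call began, along the tool's axes at that moment; what a row does not reach only later rows make up. A row lasts 1/12 s, in which the tool goes at most 41.7 mm and 7.16 degrees, less where a joint would pass 70% of its speed; a pose out of reach is approached as far as the arm can. A call with a gripper value outside its range is refused whole. The fingers move at their own pace and stop on an object; FORCE is the grip in N (left out, the last holds). Time passes only in rows, so rows that repeat a pose let the fingers close, or fill a call up. It gives the time, the measured TCP pose, the force and the opening at its end, in the units of the state.
- manip.read_state(): the state, without advancing time (a new reading comes with each control period).
- manip.read_camera(name): name is "scene" or "top"; returns a dict with "frame" (400x640x3 uint8, red, green, blue), "K" (3x3 intrinsics, pixels), "R" (3x3) and "t" (3): a world point X has camera coordinates R X + t. Camera axes: x right, y down, z forward; pixel columns grow to the right and rows downward; lengths in m; the calibration is good to about 2 mm. A picture is of the moment at which its call begins. There is no depth.
- manip.job_done(): hands the job in, once; it reports no verdict.
The state is a dict: "clock": time; "joint_pos": joint angles; "qvel": joint speeds; "joint_efforts": joint torques, N m; "ee_pos": TCP position; "orientation": TCP orientation; "force": force on the tool from outside, world axes, zero at the start; "wrist_torque": the same for the moment, N m; "opening": opening from 0.0 (shut) to 1.0 (fully open).
Only numpy, scipy, OpenCV 4.12 (cv2) and the standard library are available. Lean on these libraries where they do the work, as an engineer would, in place of code of your own. Each camera call takes 0.05 s, during which the arm holds its last target.

## Working session

There is one attempt and no reset: what is moved stays moved. The work goes in short steps, Python scripts to look and compute and a shell command to move; the robot and the scene stay as the last step left them, time stands still between calls to the robot, and variables do not carry over. Pictures are saved under pics/ and viewed, and the job is handed in when it is done.

```bash
ls; mkdir -p pics; python3 - <<'E'
from workcell import manip
import cv2,numpy as np
s=manip.read_state(); print({k:np.round(v,3).tolist() for k,v in s.items()})
for n in("scene","top"):
    c=manip.read_camera(n); cv2.imwrite(f"pics/{n}0.png",c["frame"][:,:,::-1]); print(n,c["K"],c["R"],c["t"], -c["R"].T@c["t"])
E
```

```text
pics
{'clock': 0.0, 'joint_pos': [1.214, 0.469, -0.049, 1.534, 0.024, 1.141, -0.082], 'qvel': [-0.0, 0.001, -0.0, 0.001, 0.001, 0.001, 0.001], 'joint_efforts': [0.001, -51.03, -0.046, -23.771, 0.011, 0.007, -0.0], 'ee_pos': [0.217, -0.639, 0.252], 'orientation': [-0.001, 0.987, 0.163, -0.0], 'force': [-0.552, 0.163, -0.138], 'wrist_torque': [0.01, 0.021, 0.003], 'opening': 1.003}
scene [[368.71814978   0.         314.64724508]
 [  0.         368.71814978 198.18425979]
 [  0.           0.           1.        ]] [[ 0.81059653 -0.58543608  0.01406641]
 [-0.40882154 -0.58292703 -0.70218304]
 [ 0.41928298  0.56343648 -0.71185751]] [-0.44876745  0.32122128  0.97747888] [ 0.08525125 -0.62622335  0.92769436]
top [[361.31014929   0.         326.80330058]
 [  0.         361.31014929 199.43692569]
 [  0.           0.           1.        ]] [[ 0.027236   -0.99931598 -0.02501534]
 [-0.98896407 -0.02329128 -0.14631333]
 [ 0.14563061  0.02872426 -0.98892196]] [0.06192667 0.5671039  1.22558293] [0.38067635 0.03988892 1.29652985]
```

View pics/scene0.png

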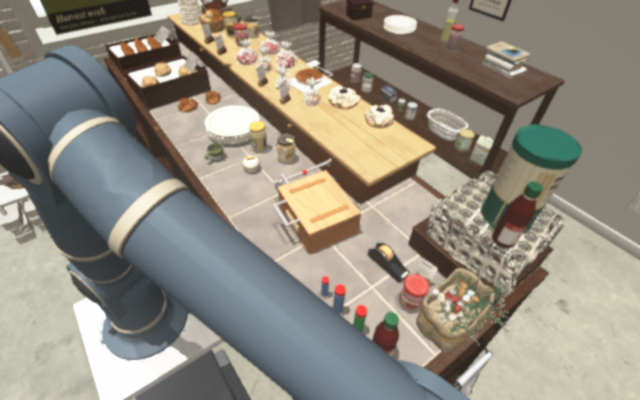

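View pics/top0.png

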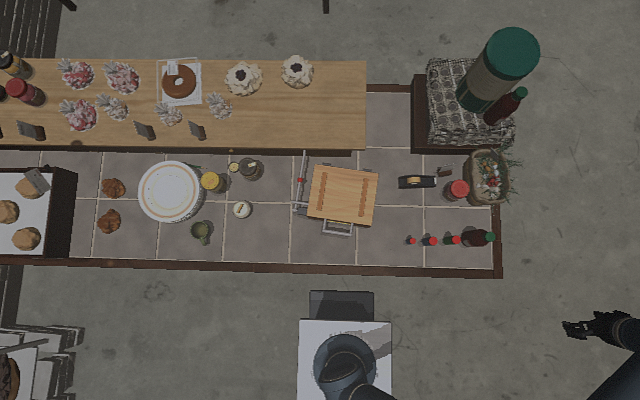

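```bash
cat > h.py <<'E'
from workcell import manip
import cv2,numpy as np
from scipy.spatial.transform import Rotation as Ro
def proj(c,X):
    p=c["K"]@(c["R"]@np.asarray(X,float)+c["t"]); return p[:2]/p[2]
def ray(c,u,v):
    d=c["R"].T@np.linalg.solve(c["K"],[u,v,1.]); return -c["R"].T@c["t"],d/np.linalg.norm(d)
def onz(c,u,v,z):
    o,d=ray(c,u,v); return o+d*(z-o[2])/d[2]
def tri(r1,r2):
    A=[];b=[]
    M=np.zeros((3,3));q=np.zeros(3)
    for o,d in(r1,r2):
        P=np.eye(3)-np.outer(d,d);M+=P;q+=P@o
    x=np.linalg.solve(M,q);return x,[np.linalg.norm(np.cross(x-o,d)) for o,d in(r1,r2)]
def crop(c,x0,y0,x1,y1,name,s=6):
    f=c["frame"][y0:y1,x0:x1,::-1]; f=cv2.resize(f,None,fx=s,fy=s,interpolation=cv2.INTER_CUBIC)
    cv2.imwrite("pics/"+name,f)
def toolR():
    s=manip.read_state(); w,x,y,z=s["orientation"]; return Ro.from_quat([x,y,z,w]).as_matrix(),s["ee_pos"]
E
python3 - <<'E'
from h import *
c=manip.read_camera("top"); crop(c,285,145,505,255,"t1.png",3.6)
crop(c,285,140,395,245,"t2.png",5.5)
c=manip.read_camera("scene"); crop(c,265,150,375,255,"s1.png",5.5);crop(c,300,240,450,350,"s2.png",5.3)
E
```

```text
(no output)
```

View pics/t2.png

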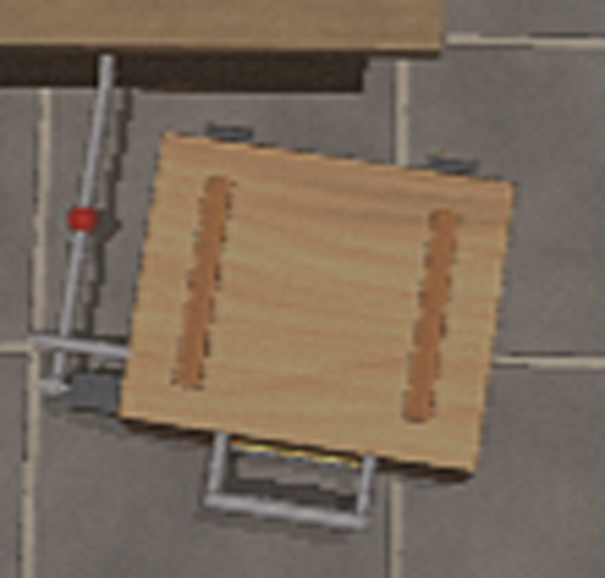

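View pics/t1.png

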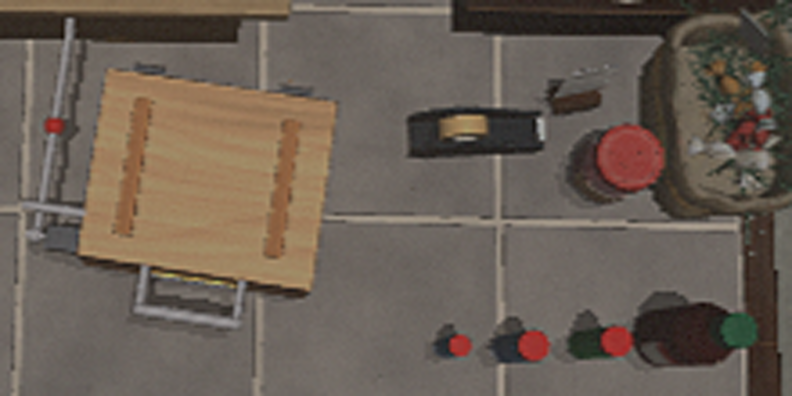

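View pics/s1.png

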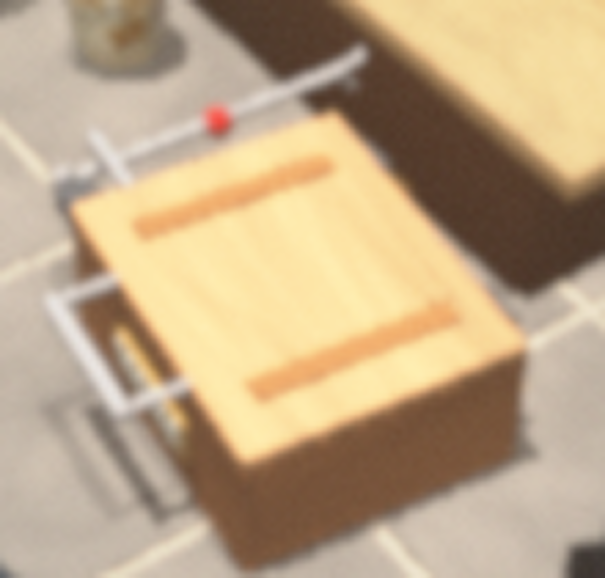

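View pics/s2.png

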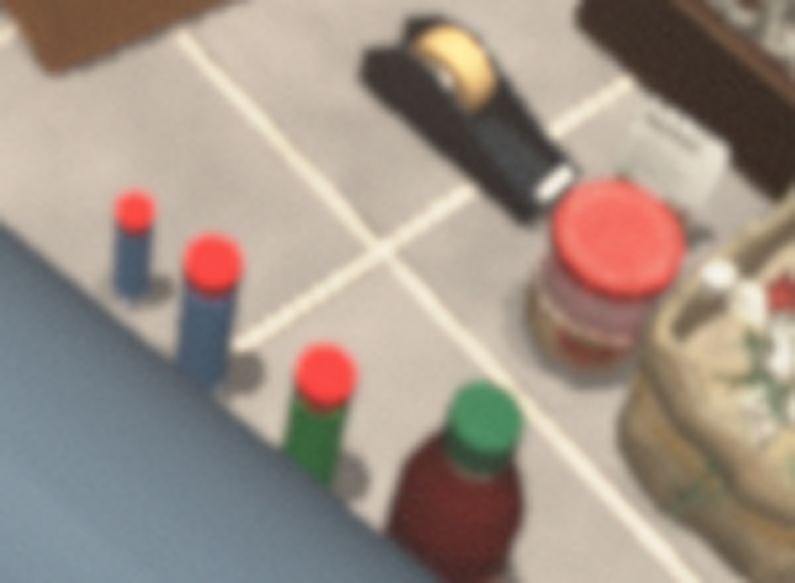

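```bash
cat > m.py <<'E'
from h import *
import sys
c=manip.read_camera("top"); f=cv2.cvtColor(c["frame"],cv2.COLOR_RGB2HSV)
# lid corners by mask
m=cv2.inRange(f,(8,70,110),(25,255,255)); roi=np.zeros_like(m); roi[160:232,300:385]=255
cs,_=cv2.findContours(m&roi,cv2.RETR_EXTERNAL,cv2.CHAIN_APPROX_NONE)
k=max(cs,key=cv2.contourArea); r=cv2.minAreaRect(k); print("rect",r)
P=np.array([onz(c,u,v,0.101)[:2] for u,v in cv2.boxPoints(r)]); print(np.round(P,4), np.linalg.norm(np.diff(P,axis=0),axis=1)); print("minarea ctr",P.mean(0))
P2=np.array([onz(c,285+u/5.5,140+v/5.5,0.101)[:2] for u,v in [(122,415),(165,133),(515,183),(475,472)]])
print(np.round(P2,4),P2.mean(0), np.linalg.norm(np.diff(P2,axis=0),axis=1))
d=(P2[1]-P2[0]+P2[2]-P2[3]); print("yaw",np.arctan2(d[1],d[0])); e=(P2[0]-P2[3]+P2[1]-P2[2]);print(np.arctan2(-e[0],e[1]))
red=cv2.inRange(f,(0,150,110),(8,255,255))|cv2.inRange(f,(172,150,110),(180,255,255))
n,l,st,ce=cv2.connectedComponentsWithStats(red)
s=manip.read_camera("scene"); fs=cv2.cvtColor(s["frame"],cv2.COLOR_RGB2HSV)
rs=cv2.inRange(fs,(0,150,120),(8,255,255))|cv2.inRange(fs,(172,150,120),(180,255,255))
n2,l2,st2,ce2=cv2.connectedComponentsWithStats(rs)
for i in range(1,n):
    if st[i,4]>5 and 290<ce[i][0]<480 and ce[i][1]>150: print("T",st[i],ce[i])
for i in range(1,n2):
    if st2[i,4]>5: print("S",st2[i],ce2[i])
E
python3 m.py
```

```text
rect ((342.4390563964844, 194.31455993652344), (65.96697235107422, 52.75611877441406), 8.365885734558105)
[[ 0.5007  0.1425]
 [ 0.6794  0.1227]
 [ 0.6508 -0.0985]
 [ 0.4742 -0.0744]] [0.17980382 0.22309718 0.17827182]
minarea ctr [0.57628744 0.02306722]
[[ 0.5013  0.1385]
 [ 0.6768  0.118 ]
 [ 0.6499 -0.0976]
 [ 0.4722 -0.0748]] [0.5750793  0.02100286] [0.1767069  0.21732385 0.17917461]
yaw -0.1217929930289483
-0.129790299859541
T [298 178   4   4  16] [299.5 179.5]
T [452 180  10   5  13] [455.92307692 181.07692308]
T [454 182  12  12  72] [459.69444444 187.83333333]
T [461 193   7   4   7] [464.         195.14285714]
T [429 237   8   8  54] [432.62962963 240.5       ]
T [452 236   9   8  54] [455.85185185 239.40740741]
T [410 238   6   6  27] [412.25925926 240.59259259]
S [235  25   8   4  19] [238.21052632  27.05263158]
S [453  27   7   3  10] [455.9  28.2]
S [303 170   3   4   7] [304.14285714 171.42857143]
S [508 226   4   3   7] [509.71428571 226.71428571]
S [323 277   5   7  30] [325.03333333 279.9       ]
S [410 278  14  13  83] [416.09638554 283.34939759]
S [405 280  22  16  65] [414.26153846 291.6       ]
S [335 285  10  10  80] [339.6875 289.65  ]
S [453 297   4   4  10] [454.4 298.3]
S [356 306  11  11  92] [360.94565217 310.98913043]
```

```bash
cat >> h.py <<'E'
B=np.array([0.5765,0.0225]); YAW=-0.126
def bw(p):
    x,y,z=p; c,s=np.cos(YAW),np.sin(YAW); return np.array([B[0]+c*x-s*y,B[1]+s*x+c*y,z])
E
python3 - <<'E'
from h import *
T=manip.read_camera("top");S=manip.read_camera("scene")
print("ball pred",bw((.03,.152,.078)),proj(T,bw((.03,.152,.078))),proj(S,bw((.03,.152,.078))))
print("ball tri",tri(ray(T,299.5,179.5),ray(S,304.14,171.43)), onz(T,299.5,179.5,.078))
print("tube tri",tri(ray(T,432.63,240.5),ray(S,339.69,289.65)), onz(T,432.63,240.5,.115),onz(S,339.69,289.65,.113))
print("small tri",tri(ray(T,412.26,240.59),ray(S,325.03,279.9)))
print("green tri",tri(ray(T,455.85,239.4),ray(S,360.9,311)))
for n,p in dict(bar=(-.13,0,.096),b1=(-.13,.045,.096),b2=(-.13,-.045,.096),foot=(-.075,.152,.078),cradle=(.13,.152,.078),pin=(-.05,.16,.0955),hinge=(.09,0,.09)).items():
    print(n,np.round(bw(p),4),np.round(proj(T,bw(p)),1),np.round(proj(S,bw(p)),1))
E
python3 - <<'E'
import sys; sys.path.insert(0,'.')
from h import *
c=manip.read_camera("top"); 
for n,u,v in [("bar1",209,500),("bar2",362,521),("foot",52,386),("tip",107,62),("pinend",38,343),("ball",83,218)]:
    z={"bar1":.1,"bar2":.1}.get(n,.082); uu,vv=285+(u+.5)/5.5-.5,140+(v+.5)/5.5-.5
    print(n,uu,vv,onz(c,uu,vv,z))
E
```

```text
ball pred [0.62536354 0.16952501 0.078     ] [299.97447346 180.06494255] [303.12221699 172.81928629]
ball tri (array([0.62797229, 0.16999931, 0.08234652]), [np.float64(0.0017100691401563837), np.float64(0.0017100691401562922)]) [0.62730917 0.17123844 0.078     ]
tube tri (array([ 0.43015024, -0.27400233,  0.10644647]), [np.float64(0.0012075815362401982), np.float64(0.0012075815362402637)]) [ 0.42875015 -0.27112499  0.115     ] [ 0.42851481 -0.2773009   0.113     ]
small tri (array([ 0.42958189, -0.21478719,  0.0749641 ]), [np.float64(0.0014616581677294115), np.float64(0.0014616581677294664)])
green tri (array([ 0.43566038, -0.34899048,  0.10638272]), [np.float64(0.0011970785644245731), np.float64(0.0011970785644246612)])
bar [0.4475 0.0388 0.096 ] [336.7 232.5] [279.3 214.1]
b1 [0.4532 0.0835 0.096 ] [323.3 230.5] [273.2 204.6]
b2 [ 0.4419 -0.0058  0.096 ] [350.2 234.6] [285.6 224.1]
foot [0.5212 0.1827 0.078 ] [294.9 210. ] [275.5 182.4]
cradle [0.7246 0.157  0.078 ] [304.7 152.2] [328.1 164.2]
pin [0.547  0.1875 0.0955] [293.2 201.8] [280.9 174.8]
hinge [0.6658 0.0112 0.09  ] [346.3 168.8] [341.  191.8]
bar1 322.5909090909091 230.5 [0.45272614 0.08574732 0.1       ]
bar2 350.4090909090909 234.3181818181818 [ 0.44252789 -0.00633617  0.1       ]
foot 294.04545454545456 209.77272727272725 [0.52147988 0.18533745 0.082     ]
tip 304.04545454545456 150.86363636363637 [0.72817315 0.15887154 0.082     ]
pinend 291.5 201.95454545454544 [0.54803999 0.19510843 0.082     ]
ball 299.6818181818182 179.22727272727272 [0.62746737 0.17021822 0.082     ]
```

```bash
cat >> h.py <<'E'
def tgt(pos,R1,label=""):
    R,p=toolR(); d=R.T@(np.asarray(pos)-p)*100; rv=Ro.from_matrix(R.T@R1).as_rotvec()
    print(label,"shift cm",np.round(d,2),"turn",np.round(rv,3)); return d,rv
def down(ang,tilt=0):  # tool y at world angle ang, tool down; tilt about tool x
    y=np.array([np.cos(ang),np.sin(ang),0]);z=np.array([0,0,-1.]);x=np.cross(y,z)
    return np.column_stack([x,y,z])@Ro.from_rotvec([tilt,0,0]).as_matrix()
E
python3 - <<'E'
from h import *
tgt((.45,-.30,.29),down(YAW)); print(bw((-.13,0,.096)))
E
```

```text
shift cm [ 32.94 -24.6   -3.67] turn [-0.    -0.    -1.117]
[0.44753058 0.03883669 0.096     ]
```

```bash
python3 -m pendant '[[[33,-24.5,-3.7,0,0,-1.117,0.4],[33,-24.5,-3.7,0,0,-1.117,0.4],[33,-24.5,-3.7,0,0,-1.117,0.4],[33,-24.5,-3.7,0,0,-1.117,0.4],[33,-24.5,-3.7,0,0,-1.117,0.4],[33,-24.5,-3.7,0,0,-1.117,0.4],[33,-24.5,-3.7,0,0,-1.117,0.4],[33,-24.5,-3.7,0,0,-1.117,0.4]]]' 20
python3 - <<'E'
from h import *
tgt((.448,.0395,.20),down(YAW))
E
```

```text
clock: 1.12
ee_pos: [0.4068, -0.3641, 0.2838]
orientation: [0.0, 0.786, 0.619, -0.0]
force: [0.5, 0.0, 0.3]
opening: 0.398
 shift cm [40.21 -5.48  8.35] turn [ 0.001  0.001 -0.111]
```

```bash
python3 -m pendant '[[[40.2,-5.5,8.3,0,0,-0.11,0.4],[40.2,-5.5,8.3,0,0,-0.11,0.4],[40.2,-5.5,8.3,0,0,-0.11,0.4],[40.2,-5.5,8.3,0,0,-0.11,0.4],[40.2,-5.5,8.3,0,0,-0.11,0.4],[40.2,-5.5,8.3,0,0,-0.11,0.4],[40.2,-5.5,8.3,0,0,-0.11,0.4],[40.2,-5.5,8.3,0,0,-0.11,0.4]]]' 20
python3 - <<'E'
from h import *
tgt((.448,.0395,.12),down(YAW))
E
```

```text
clock: 1.78
ee_pos: [0.4408, -0.0394, 0.2165]
orientation: [0.001, 0.753, 0.658, 0.0]
force: [1.6, -0.0, 0.4]
opening: 0.395
 shift cm [ 7.92 -0.35  9.65] turn [ 0.001  0.001 -0.008]
```

```bash
python3 -m pendant '[[[4,-0.2,2,0,0,-0.008,0.4],[8,-0.35,4,0,0,-0.008,0.4],[8,-0.35,6,0,0,-0.008,0.4],[8,-0.35,7.5,0,0,-0.008,0.4],[8,-0.35,7.5,0,0,-0.008,0.4],[8,-0.35,7.5,0,0,-0.008,0.4],[8,-0.35,7.5,0,0,-0.008,0.4],[8,-0.35,7.5,0,0,-0.008,0.4]]]' 20
python3 - <<'E'
from h import *
tgt((.448,.0395,.098),down(YAW))
for n in("top","scene"):
    c=manip.read_camera(n); crop(c,*((290,150,390,250) if n=="top" else (230,120,370,240)),n+"_a.png",5.5)
E
```

```text
clock: 2.45
ee_pos: [0.449, 0.0381, 0.1426]
orientation: [0.001, 0.75, 0.661, 0.001]
force: [-0.1, -0.8, -0.4]
opening: 0.401
 shift cm [ 0.13 -0.13  4.45] turn [ 0.003 -0.    -0.001]
```

View pics/top_a.png

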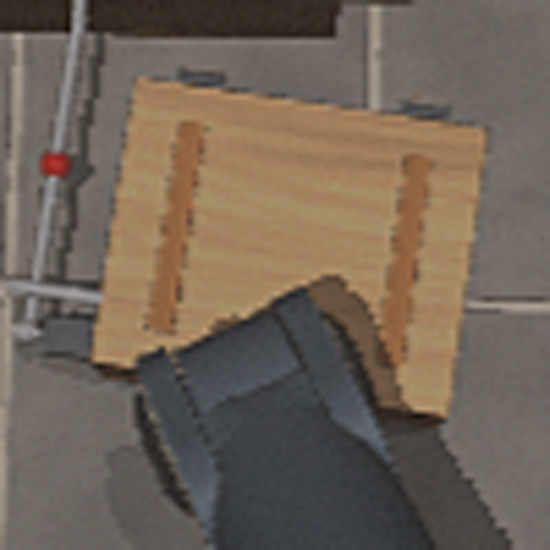

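View pics/scene_a.png

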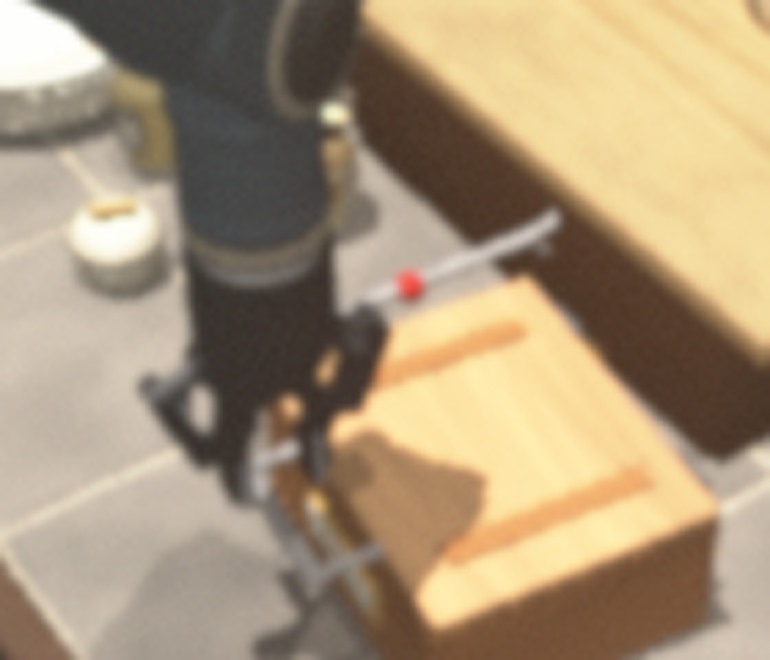

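```bash
python3 -m pendant '[[[0.1,-0.1,1.5,0,0,0,0.4],[0.1,-0.1,3,0,0,0,0.4],[0.1,-0.1,4.4,0,0,0,0.4],[0.1,-0.1,4.4,0,0,0,0.4],[0.1,-0.1,4.4,0,0,0,0],[0.1,-0.1,4.4,0,0,0,0],[0.1,-0.1,4.4,0,0,0,0],[0.1,-0.1,4.4,0,0,0,0]]]' 25
python3 - <<'E'
from h import *
print({k:np.round(v,3) for k,v in manip.read_state().items() if k in("force","wrist_torque","opening","joint_pos")})
H=bw((.09,0,.09)); R,p=toolR(); b=bw((-.13,0,.096)); off=R.T@(p-b); print("off",p-b)
# arc targets
for th in np.arange(0,1.73,.1):
    L=np.hypot(.22,.006); a=np.arctan2(.006,.22)+th
    d=np.array([-L*np.cos(a)+.22,0,L*np.sin(a)-.006]); c,s=np.cos(YAW),np.sin(YAW)
    w=np.array([c*d[0],s*d[0],d[2]]); print(round(th,2),np.round(R.T@w*100,2))
E
```

```text
clock: 3.22
ee_pos: [0.4477, 0.0397, 0.0983]
orientation: [0.001, 0.75, 0.661, 0.001]
force: [-0.2, -0.0, 2.3]
opening: 0.129
{'joint_pos': array([ 0.308,  0.386, -0.586,  2.173,  0.343,  0.67 , -0.642]), 'force': array([-0.2  , -0.013,  2.265]), 'wrist_torque': array([ 0.002,  0.14 , -0.023]), 'opening': np.float64(0.129)}
off [0.00019199 0.00087047 0.00228068]
0.0 [0. 0. 0.]
0.1 [ 0.    0.17 -2.19]
0.2 [-0.    0.57 -4.36]
0.3 [-0.    1.17 -6.47]
0.4 [-0.    1.99 -8.52]
0.5 [ -0.     3.   -10.47]
0.6 [ -0.     4.2  -12.31]
0.7 [ -0.     5.58 -14.02]
0.8 [ -0.     7.13 -15.59]
0.9 [ -0.     8.82 -16.99]
1.0 [-1.000e-02  1.065e+01 -1.822e+01]
1.1 [-1.000e-02  1.259e+01 -1.926e+01]
1.2 [-1.000e-02  1.462e+01 -2.010e+01]
1.3 [-1.000e-02  1.673e+01 -2.073e+01]
1.4 [-1.000e-02  1.889e+01 -2.115e+01]
1.5 [-1.000e-02  2.108e+01 -2.135e+01]
1.6 [-1.000e-02  2.328e+01 -2.133e+01]
1.7 [-2.000e-02  2.547e+01 -2.110e+01]
```

```bash
python3 -m pendant '[[[0,0.05,-1.1,0,0,0,0],[0,0.17,-2.2,0,0,0,0],[0,0.35,-3.3,0,0,0,0],[0,0.57,-4.36,0,0,0,0],[0,0.85,-5.4,0,0,0,0],[0,1.17,-6.47,0,0,0,0],[0,1.56,-7.5,0,0,0,0],[0,1.99,-8.52,0,0,0,0]]]' 25
python3 - <<'E'
from h import *
R,p=toolR(); print(R.T@(p-np.array([.4477,.0397,.0983]))*100, manip.read_state()["force"])
E
```

```text
clock: 3.88
ee_pos: [0.4663, 0.0373, 0.1835]
orientation: [-0.0, 0.75, 0.662, -0.001]
force: [1.5, -0.2, -2.9]
opening: 0.129
[-0.01050812  1.86487395 -8.52722176] [ 1.52609688 -0.18300798 -2.930438  ]
```

```bash
python3 -m pendant '[[[0,1.01,-1.95,0,0,0,0],[0,2.21,-3.79,0,0,0,0],[0,3.59,-5.5,0,0,0,0],[0,5.14,-7.07,0,0,0,0],[0,6.83,-8.47,0,0,0,0],[0,8.66,-9.7,0,0,0,0],[0,10.6,-10.74,0,0,0,0],[0,12.63,-11.58,0,0,0,0]]]' 25
python3 - <<'E'
from h import *
R,p=toolR(); print(R.T@(p-np.array([.4477,.0397,.0983]))*100, manip.read_state()["force"])
E
```

```text
clock: 4.55
ee_pos: [0.5917, 0.0213, 0.3015]
orientation: [0.0, 0.75, 0.662, -0.001]
force: [-1.2, -0.9, -0.2]
opening: 0.128
[ -0.06771921  14.49164341 -20.3354388 ] [-1.20531904 -0.86154567 -0.20164426]
```

```bash
python3 -m pendant '[[[0,2.11,-0.63,0,0,0,0],[0,4.27,-1.05,0,0,0,0],[0,6.46,-1.25,0,0,0,0],[0,8.66,-1.23,0,0,0,0],[0,9.8,-1.15,0,0,0,0],[0,10.6,-1.02,0,0,0,0],[0,10.6,-1.02,0,0,0,0],[0,10.6,-1.02,0,0,0,0]]]' 25
python3 - <<'E'
from h import *
R,p=toolR(); print(R.T@(p-np.array([.4477,.0397,.0983]))*100, manip.read_state()["force"])
for n in("top","scene"):
    c=manip.read_camera(n); crop(c,*((290,120,390,240) if n=="top" else (230,100,370,240)),n+"_b.png",5)
E
```

```text
clock: 5.22
ee_pos: [0.6977, 0.0077, 0.3098]
orientation: [0.001, 0.75, 0.661, 0.0]
force: [0.8, -1.2, 4.3]
opening: 0.13
[ -0.05867381  25.23353964 -21.1058549 ] [ 0.75577603 -1.23879601  4.28543065]
```

View pics/scene_b.png

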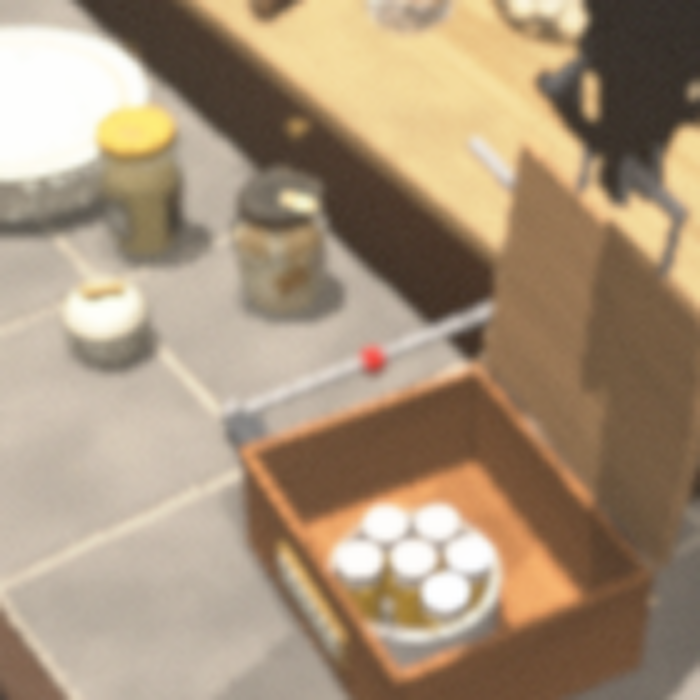

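View pics/top_b.png

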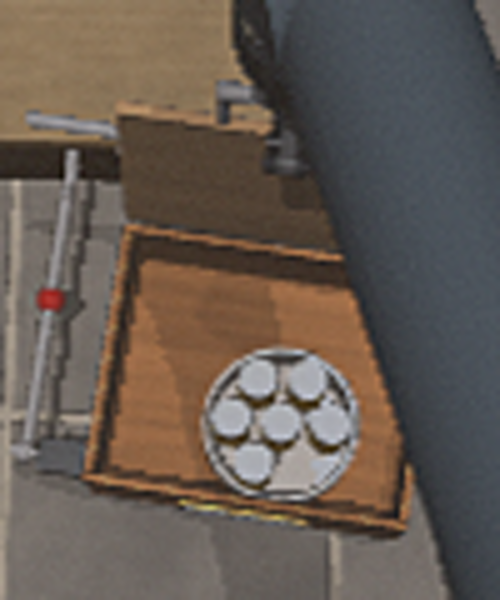

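```bash
python3 -m pendant '[[[0,0,0,0,0,0,0.4],[0,0,0,0,0,0,0.4],[0,0,0,0,0,0,0.4],[0,0,-2,0,0,0,0.4],[0,0,-5,0,0,0,0.4],[2,-3,-7,0,0,0,0.4],[5,-6,-7,0,0,0,0.4],[9,-9,-7,0,0,0,0.4]]]' 25
python3 - <<'E'
from h import *
print(np.round(manip.read_state()["joint_pos"],2))
c=manip.read_camera("scene");crop(c,230,90,390,240,"s_c.png",5)
ball=np.array([.6272,.1705,.078])
for a in(np.pi/2,-np.pi/2): tgt(ball+[0,0,.08],down(YAW+a))
E
```

```text
clock: 5.98
ee_pos: [0.6228, 0.1011, 0.3799]
orientation: [0.001, 0.751, 0.66, 0.001]
force: [-0.9, 1.5, -0.2]
opening: 0.4
[ 0.22  0.39 -0.64  1.44  0.23  1.39 -0.55]
 shift cm [ 5.69  0.43 22.26] turn [ 0.003 -0.007 -1.556]
 shift cm [ 5.69  0.43 22.26] turn [-0.007 -0.003  1.585]
```

View pics/s_c.png

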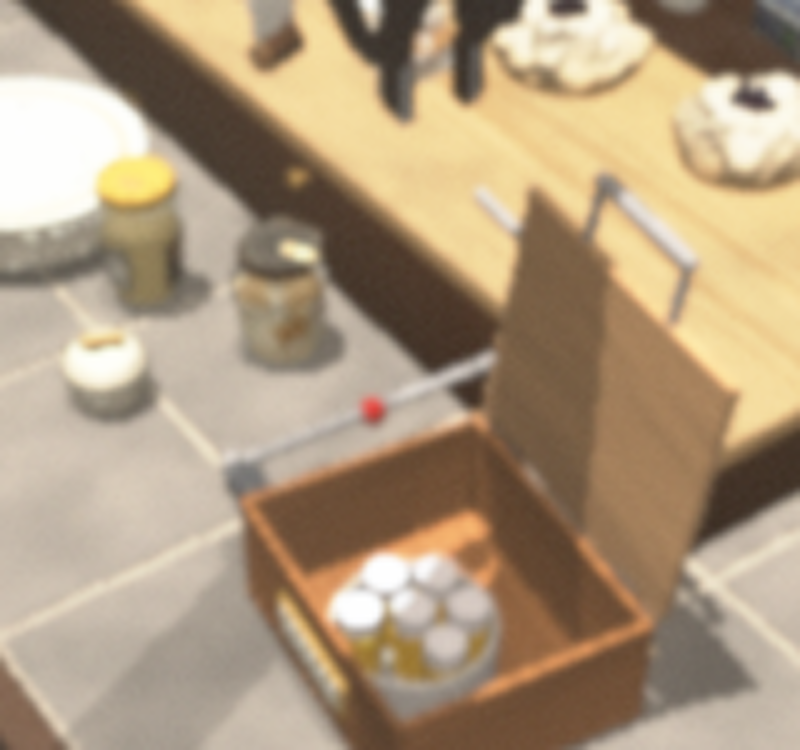

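```bash
python3 -m pendant '[[[2,0.1,0,0,0,1.585,0.4],[4,0.2,0,0,0,1.585,0.4],[5.7,0.4,0,0,0,1.585,0.4],[5.7,0.4,2,0,0,1.585,0.4],[5.7,0.4,4,0,0,1.585,0.4],[5.7,0.4,6,0,0,1.585,0.4],[5.7,0.4,8,0,0,1.585,0.4],[5.7,0.4,10,0,0,1.585,0.4]]]' 25
python3 - <<'E'
from h import *
print(np.round(manip.read_state()["joint_pos"],2))
ball=np.array([.6272,.1705,.078])
tgt(ball+[0,0,.06],down(YAW-np.pi/2))
E
```

```text
clock: 6.7
ee_pos: [0.6343, 0.1572, 0.2771]
orientation: [-0.0, 0.976, 0.218, -0.001]
force: [0.1, -0.6, 0.7]
opening: 0.397
[-0.    0.45 -0.44  1.54  0.2   1.19 -1.6 ]
 shift cm [-0.05 -1.5  13.91] turn [-0.     0.001  0.566]
```

```bash
python3 -m pendant '[[[0,-1.5,2,0,0,0.566,0.4],[0,-1.5,5,0,0,0.566,0.4],[0,-1.5,8,0,0,0.566,0.4],[0,-1.5,11,0,0,0.566,0.4],[0,-1.5,14,0,0,0.566,0.4],[0,-1.5,14,0,0,0.566,0.4],[0,-1.5,14,0,0,0.566,0.4],[0,-1.5,14,0,0,0.566,0.4]]]' 25
python3 - <<'E'
from h import *
print(np.round(manip.read_state()["joint_pos"],2))
ball=np.array([.6272,.1705,.078])
tgt(ball+[0,0,.003],down(YAW-np.pi/2))
for n in("top","scene"):
    c=manip.read_camera(n); crop(c,*((270,130,390,240) if n=="top" else (230,100,370,240)),n+"_d.png",5)
E
```

```text
clock: 7.37
ee_pos: [0.6292, 0.1712, 0.1401]
orientation: [-0.001, 0.998, -0.059, 0.001]
force: [0.1, -0.2, -0.7]
opening: 0.403
[-0.12  0.56 -0.29  1.69  0.19  0.92 -2.18]
 shift cm [-0.21  0.1   5.91] turn [-0.001 -0.002  0.008]
```

View pics/scene_d.png

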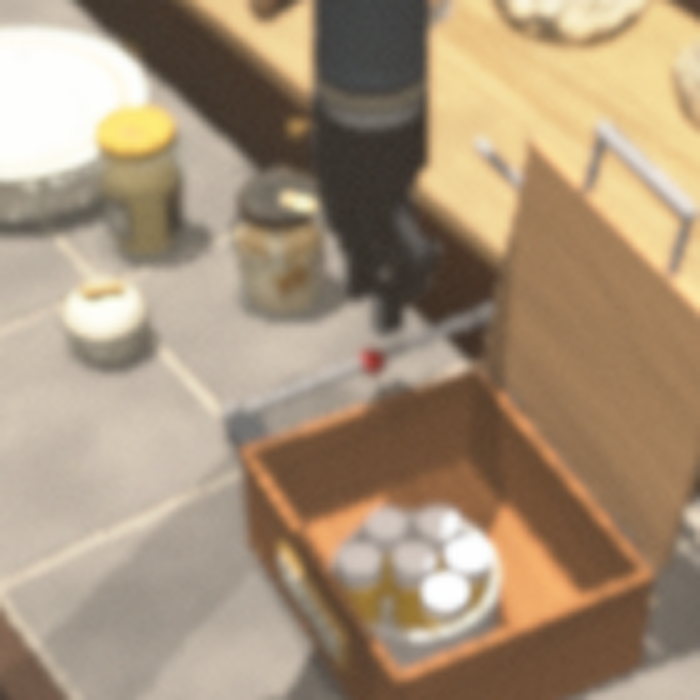

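View pics/top_d.png

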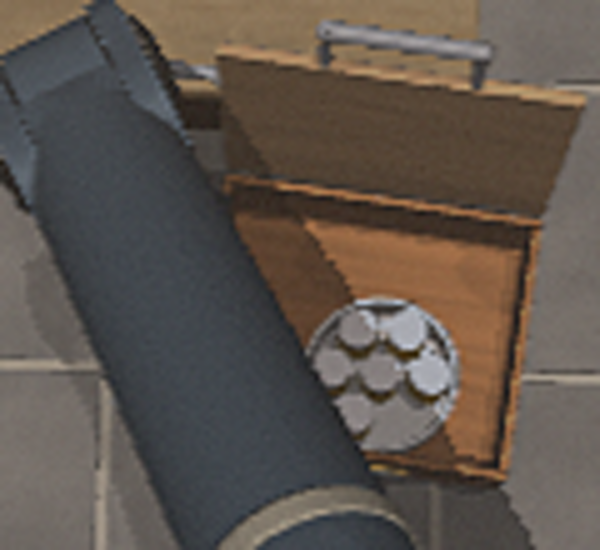

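```bash
python3 -m pendant '[[[-0.2,0.1,2,0,0,0,0.4],[-0.2,0.1,4,0,0,0,0.4],[-0.2,0.1,5.9,0,0,0,0.4],[-0.2,0.1,5.9,0,0,0,0.4],[-0.2,0.1,5.9,0,0,0,0],[-0.2,0.1,5.9,0,0,0,0],[-0.2,0.1,5.9,0,0,0,0],[-0.2,0.1,5.9,0,0,0,0]]]' 40
python3 - <<'E'
from h import *
s=manip.read_state();print(np.round(s["joint_pos"],2),s["wrist_torque"])
R,p=toolR()
ft=bw((-.075,.152,.078))
# arc with tool rotation 0.5*th about bin -y = tool +? 
by=bw((0,1,0))-bw((0,0,0)); bx=bw((1,0,0))-bw((0,0,0))
g0=p+R@[0,0,.003]
for th in [.1,.2,.3,.4,.5,.6,.7,.8,.82,.84]:
    g=ft+Ro.from_rotvec(-by*th).apply(g0-ft)
    R1=Ro.from_rotvec(-by*th*0.6).as_matrix()@R
    t=g-R1@[0,0,.003]
    print(th,np.round(R.T@(t-p)*100,2),np.round(Ro.from_matrix(R.T@R1).as_rotvec(),3))
E
```

```text
clock: 8.13
ee_pos: [0.6263, 0.1672, 0.0808]
orientation: [0.002, 0.998, -0.061, -0.0]
force: [-2.7, -4.7, -2.6]
opening: 0.207
[-0.13  0.62 -0.27  1.73  0.22  0.82 -2.2 ] [-0.88276706  0.49283664  0.03223864]
0.1 [-0.07  0.   -1.06] [-0.    0.06  0.  ]
0.2 [-0.24  0.01 -2.11] [-0.001  0.12   0.   ]
0.3 [-0.52  0.01 -3.13] [-0.001  0.18   0.001]
0.4 [-0.9   0.01 -4.13] [-0.001  0.24   0.001]
0.5 [-1.38  0.01 -5.08] [-0.001  0.3    0.001]
0.6 [-1.95  0.01 -5.98] [-0.002  0.36   0.001]
0.7 [-2.61  0.01 -6.82] [-0.002  0.42   0.001]
0.8 [-3.34  0.01 -7.59] [-0.002  0.48   0.002]
0.82 [-3.5   0.01 -7.73] [-0.002  0.492  0.002]
0.84 [-3.66  0.01 -7.88] [-0.002  0.504  0.002]
```

```bash
python3 -m pendant '[[[-0.07,0.25,-1.06,0,0.06,0,0],[-0.24,0.25,-2.11,0,0.12,0,0],[-0.52,0.25,-3.13,0,0.18,0,0],[-0.9,0.25,-4.13,0,0.24,0,0],[-1.38,0.25,-5.08,0,0.3,0,0],[-1.95,0.25,-5.98,0,0.36,0,0],[-2.61,0.25,-6.82,0,0.42,0,0],[-3.0,0.25,-7.25,0,0.45,0,0]]]' 40
python3 - <<'E'
from h import *
s=manip.read_state();print(np.round(s["joint_pos"],2),s["force"],s["wrist_torque"])
c=manip.read_camera("scene");crop(c,230,90,390,240,"s_e.png",5)
R,p=toolR();g=p+R@[0,0,.003]; d=g-bw((-.075,.152,.078)); print(d,np.arctan2(d[2],np.hypot(d[0],d[1])),np.linalg.norm(d))
E
```

```text
clock: 8.8
ee_pos: [0.5954, 0.171, 0.1542]
orientation: [0.013, 0.973, -0.058, 0.224]
force: [-0.3, -0.3, -5.8]
opening: 0.202
[-0.52  0.36  0.07  2.06  0.57  0.4  -2.64] [-0.28307301 -0.32139205 -5.75888397] [-0.09433719  0.91518506 -0.05183573]
[ 0.07495816 -0.01169228  0.07400205] 0.7729708653509844 0.10597989641434105
```

View pics/s_e.png

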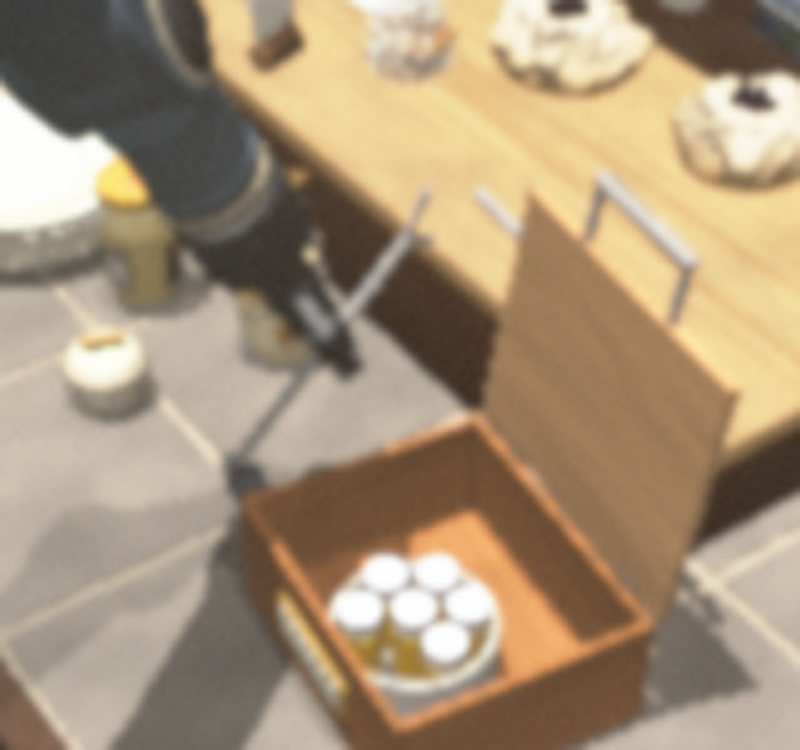

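```bash
python3 - <<'E'
from h import *
R,p=toolR(); g=p+R@[0,0,.003]
ft=bw((-.075,.152,.078)); by=bw((0,1,0))-bw((0,0,0))
for dt,tl in[(.03,-.05),(.06,-.1),(.08,-.14),(.1,-.18)]:
    g1=ft+Ro.from_rotvec(-by*dt).apply(g-ft); R1=Ro.from_rotvec(-by*tl).as_matrix()@R
    tgt(g1-R1@[0,0,.003],R1,dt)
E
```

```text
0.03 shift cm [-0.09 -0.   -0.3 ] turn [ 0.   -0.05  0.  ]
0.06 shift cm [-0.19 -0.   -0.6 ] turn [ 0.001 -0.1    0.   ]
0.08 shift cm [-0.26 -0.   -0.79] turn [ 0.001 -0.14   0.   ]
0.1 shift cm [-0.33 -0.01 -0.98] turn [ 0.001 -0.18   0.001]
```

```bash
python3 -m pendant '[[[-0.05,0,-0.15,0,-0.04,0,0],[-0.09,0,-0.3,0,-0.08,0,0],[-0.15,0,-0.45,0,-0.12,0,0],[-0.19,0,-0.6,0,-0.16,0,0],[-0.26,0,-0.79,0,-0.18,0,0],[-0.33,0,-0.98,0,-0.18,0,0],[-0.33,0,-0.98,0,-0.18,0,0],[-0.33,0,-0.98,0,-0.18,0,0]]]' 40
python3 - <<'E'
from h import *
s=manip.read_state();print(np.round(s["joint_pos"],2),s["force"],s["wrist_torque"])
R,p=toolR();g=p+R@[0,0,.003]; d=g-bw((-.075,.152,.078)); print(d,np.arctan2(d[2],np.hypot(d[0],d[1])),np.linalg.norm(d))
E
```

```text
clock: 9.52
ee_pos: [0.5885, 0.1719, 0.1598]
orientation: [0.008, 0.989, -0.06, 0.134]
force: [-3.0, -0.3, -3.2]
opening: 0.2
[-0.33  0.38 -0.11  1.95  0.31  0.61 -2.36] [-3.04119527 -0.29587649 -3.1815113 ] [-0.05977378  0.97285456 -0.38915204]
[ 0.06810465 -0.01096383  0.07887634] 0.8522197181990299 0.1047851431175021
```

```bash
python3 -m pendant '[[[-0.1,0,-0.2,0,0,0,0],[-0.2,0,-0.4,0,0,0,0],[-0.3,0,-0.5,0,0,0,0],[-0.3,0,-0.5,0,0,0,0],[-0.3,0,-0.5,0,0,0,0],[-0.3,0,-0.5,0,0,0,0],[-0.3,0,-0.5,0,0,0,0],[-0.3,0,-0.5,0,0,0,0]]]' 40
python3 - <<'E'
from h import *
s=manip.read_state();print(np.round(s["joint_pos"],2),s["force"],s["wrist_torque"])
R,p=toolR();g=p+R@[0,0,.003]; d=g-bw((-.075,.152,.078)); print(d,np.arctan2(d[2],np.hypot(d[0],d[1])),np.linalg.norm(d))
c=manip.read_camera("scene");crop(c,230,90,390,240,"s_f.png",5)
E
```

```text
clock: 10.18
ee_pos: [0.5844, 0.1723, 0.1626]
orientation: [0.008, 0.989, -0.059, 0.134]
force: [4.5, 2.4, -19.1]
opening: 0.205
[-0.33  0.37 -0.11  1.95  0.31  0.61 -2.36] [  4.54596267   2.38719203 -19.09638409] [ 0.46984011  0.63227047 -0.18071422]
[ 0.06396815 -0.0105447   0.08166954] 0.89983118768186 0.10427381414026175
```

View pics/s_f.png

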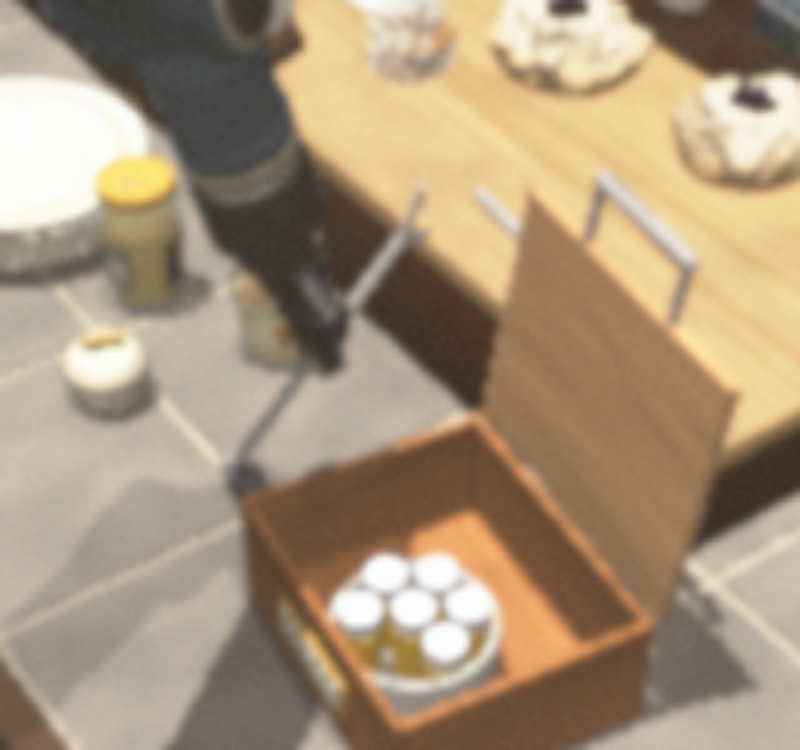

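```bash
python3 -m pendant '[[[0.3,0,0.5,0,0,0,0.4],[0.3,0,0.5,0,0,0,0.4],[0.3,0,0.5,0,0,0,0.4],[0.3,0,-1,0,0,0,0.4],[0.3,0,-3.5,0,0,0,0.4],[0.3,0,-7,0,0,0,0.4],[0.3,0,-11,0,0,0,0.4],[0.3,0,-15,0,0,0,0.4]]]' 40
python3 - <<'E'
from h import *
s=manip.read_state();print(np.round(s["joint_pos"],2),s["force"])
c=manip.read_camera("scene");crop(c,230,90,390,240,"s_g.png",5)
tgt((.700,.008,.39),down(YAW))
tgt((.62,.06,.39),down(YAW))
E
```

```text
clock: 10.9
ee_pos: [0.5482, 0.1766, 0.3125]
orientation: [0.008, 0.989, -0.06, 0.136]
force: [0.7, 0.5, 0.5]
opening: 0.401
[-0.32  0.16 -0.15  1.85  0.22  0.91 -2.28] [0.7233278  0.51564382 0.46286576]
 shift cm [18.16 15.17 -1.86] turn [ 0.217 -0.233 -1.553]
 shift cm [ 9.94 10.95 -4.25] turn [ 0.217 -0.233 -1.553]
```

View pics/s_g.png

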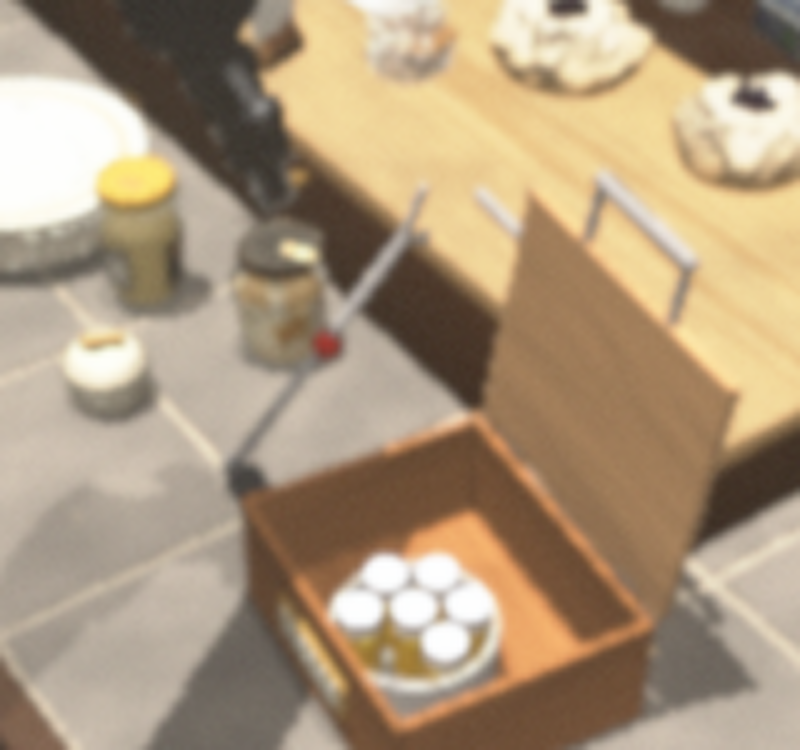

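```bash
python3 -m pendant '[[[0,1,-4,0.217,-0.233,-1.553,0.4],[1,4,-5.5,0.217,-0.233,-1.553,0.4],[4,7,-4.8,0.217,-0.233,-1.553,0.4],[7,10,-4.5,0.217,-0.233,-1.553,0.4],[10,11,-4.2,0.217,-0.233,-1.553,0.4],[10,11,-4.2,0.217,-0.233,-1.553,0.4],[10,11,-4.2,0.217,-0.233,-1.553,0.4],[10,11,-4.2,0.217,-0.233,-1.553,0.4]]]' 25
python3 - <<'E'
from h import *
s=manip.read_state();print(np.round(s["joint_pos"],2),s["force"])
T=manip.read_camera("top");crop(T,290,90,400,240,"t_h.png",4)
th=1.72;L=np.hypot(.22,.006); a=np.arctan2(.006,.22)+th
b=bw((.09-L*np.cos(a),0,.09+L*np.sin(a)));print("bar pred",b,proj(T,b))
tgt(b+[0,0,.06],down(YAW))
E
```

```text
clock: 11.62
ee_pos: [0.621, 0.055, 0.378]
orientation: [0.003, 0.922, 0.383, 0.057]
force: [0.1, 0.8, 0.0]
opening: 0.404
[-0.03  0.26 -0.15  1.56  0.02  1.21 -0.96] [0.08990112 0.78593217 0.0173183 ]
bar pred [0.70411673 0.00633465 0.30666384] [350.45582595 138.01345213]
 shift cm [2.14 9.3  1.8 ] turn [ 0.082 -0.083 -0.652]
```

View pics/t_h.png

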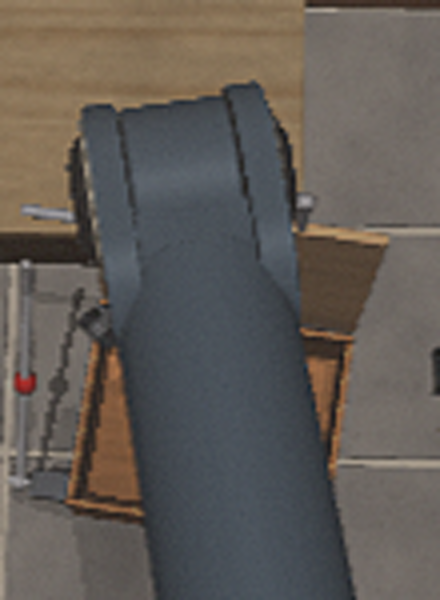

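```bash
python3 -m pendant '[[[1,3,1,0.082,-0.083,-0.652,0.4],[2.1,6,1.5,0.082,-0.083,-0.652,0.4],[2.1,9.3,1.8,0.082,-0.083,-0.652,0.4],[2.1,9.3,1.8,0.082,-0.083,-0.652,0.4],[2.1,9.3,1.8,0.082,-0.083,-0.652,0.4],[2.1,9.3,1.8,0.082,-0.083,-0.652,0.4],[2.1,9.3,1.8,0.082,-0.083,-0.652,0.4],[2.1,9.3,1.8,0.082,-0.083,-0.652,0.4]]]' 25
python3 - <<'E'
from h import *
th=1.72;L=np.hypot(.22,.006); a=np.arctan2(.006,.22)+th
b=bw((.09-L*np.cos(a),0,.09+L*np.sin(a)))
print(manip.read_state()["ee_pos"]);tgt(b+[0,0,.003],down(YAW))
S=manip.read_camera("scene");crop(S,300,80,400,180,"s_i.png",6)
E
```

```text
clock: 12.33
ee_pos: [0.7018, 0.0069, 0.3658]
orientation: [-0.001, 0.753, 0.658, 0.0]
force: [0.0, -0.1, 0.3]
opening: 0.397
[0.70182268 0.00690539 0.36575058]
 shift cm [-0.03  0.24  5.61] turn [-0.001 -0.001 -0.01 ]
```

View pics/s_i.png

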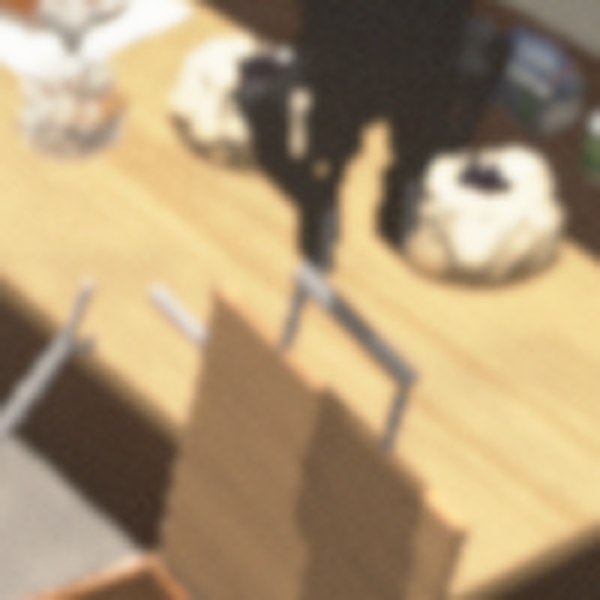

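```bash
python3 -m pendant '[[[0,0.15,2,0,0,-0.01,0.4],[0,0.15,4,0,0,-0.01,0.4],[0,0.15,5.5,0,0,-0.01,0.4],[0,0.15,5.5,0,0,-0.01,0.4],[0,0.15,5.5,0,0,-0.01,0],[0,0.15,5.5,0,0,-0.01,0],[0,0.15,5.5,0,0,-0.01,0],[0,0.15,5.5,0,0,-0.01,0]]]' 25
python3 - <<'E'
from h import *
R,p=toolR(); print(np.round(R.T@(p-np.array([.4477,.0397,.0983]))*100,2), manip.read_state()["force"])
H=bw((.09,0,.09)); d=p+R@[0,0,.003]-H; c,s=np.cos(YAW),np.sin(YAW)
dx=c*d[0]+s*d[1]; print("theta",np.arctan2(d[2],-dx)-np.arctan2(6,220), np.hypot(dx,d[2]))
E
```

```text
clock: 13.05
ee_pos: [0.7035, 0.0068, 0.3113]
orientation: [-0.001, 0.749, 0.662, 0.0]
force: [0.8, -1.1, 1.1]
opening: 0.131
[ -0.08  25.78 -21.31] [ 0.80468385 -1.07601004  1.05418637]
theta 1.7155370632848566 0.22159443639968937
```

```bash
python3 -m pendant '[[[0,-0.6,-0.08,0,0,0,0],[0,-1.42,-0.17,0,0,0,0],[0,-2.52,-0.26,0,0,0,0],[0,-3.6,-0.29,0,0,0,0],[0,-4.7,-0.28,0,0,0,0],[0,-5.5,-0.23,0,0,0,0],[0,-6.1,-0.17,0,0,0,0],[0,-6.4,-0.13,0,0,0,0]]]' 25
cat >> h.py <<'E'
def lidth():
    R,p=toolR(); H=bw((.09,0,.09)); d=p+R@[0,0,.003]-H; c,s=np.cos(YAW),np.sin(YAW)
    dx=c*d[0]+s*d[1]; print("theta",np.arctan2(d[2],-dx)-np.arctan2(6,220), np.hypot(dx,d[2]),manip.read_state()["force"])
E
python3 - <<'E'
from h import *
lidth()
S=manip.read_camera("scene");crop(S,290,80,390,200,"s_j.png",6)
E
```

```text
clock: 13.72
ee_pos: [0.6385, 0.0151, 0.312]
orientation: [-0.001, 0.749, 0.662, -0.0]
force: [0.8, 0.5, 4.5]
opening: 0.129
theta 1.4184944829684867 0.2207113133289323 [0.79008496 0.54357919 4.51343409]
```

View pics/s_j.png

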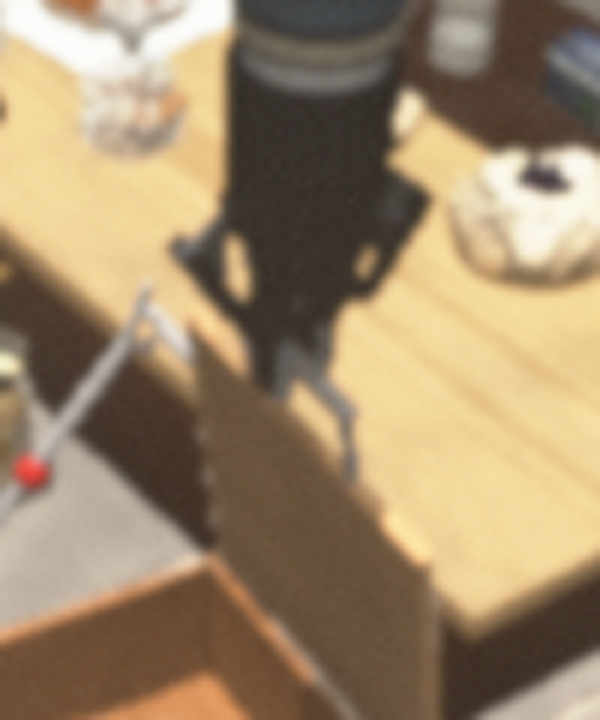

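```bash
python3 -m pendant '[[[0,-0.2,0.02,0,0,0,0],[0,-0.4,0.05,0,0,0,0],[0,-0.6,0.08,0,0,0,0],[0,-0.8,0.11,0,0,0,0],[0,-1.0,0.14,0,0,0,0],[0,-1.2,0.17,0,0,0,0],[0,-1.4,0.2,0,0,0,0],[0,-1.4,0.2,0,0,0,0]]]' 25
python3 - <<'E'
from h import *
lidth()
S=manip.read_camera("scene");crop(S,290,80,390,200,"s_k.png",6)
E
```

```text
clock: 14.43
ee_pos: [0.6253, 0.0168, 0.3095]
orientation: [-0.002, 0.749, 0.662, -0.001]
force: [-0.5, 1.4, 4.4]
opening: 0.128
theta 1.3570545599668762 0.22029212235274648 [-0.49655809  1.44526092  4.40718897]
```

View pics/s_k.png

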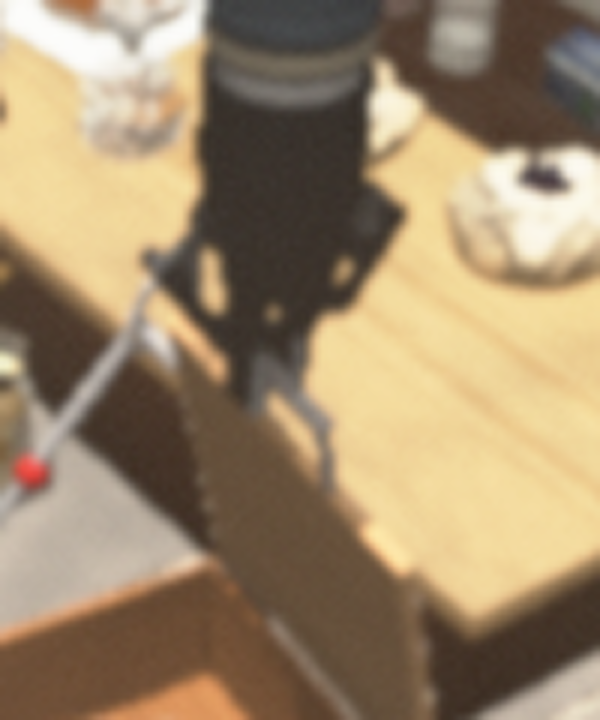

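```bash
python3 -m pendant '[[[0,-0.15,0.03,0,0,0,0],[0,-0.3,0.06,0,0,0,0],[0,-0.45,0.1,0,0,0,0],[0,-0.6,0.13,0,0,0,0],[0,-0.7,0.16,0,0,0,0],[0,-0.7,0.16,0,0,0,0],[0,-0.7,0.16,0,0,0,0],[0,-0.7,0.16,0,0,0,0]]]' 25
python3 - <<'E'
from h import *
lidth()
E
```

```text
clock: 15.15
ee_pos: [0.6212, 0.0173, 0.3086]
orientation: [0.001, 0.749, 0.662, 0.002]
force: [6.3, 1.4, 4.7]
opening: 0.126
theta 1.3376171989853811 0.22021378358931293 [6.29212551 1.40132307 4.73293214]
```

```bash
python3 -m pendant '[[[0,0.15,0,0,0,0,0],[0,0.2,0,0,0,0,0],[0,0.2,0,0,0,0,0.4],[0,0.2,0,0,0,0,0.4],[0,0.2,0,0,0,0,0.4],[0,0.2,-2,0,0,0,0.4],[0,0.2,-5,0,0,0,0.4],[0,0.2,-8,0,0,0,0.4]]]' 25
python3 - <<'E'
from h import *
print(manip.read_state()["ee_pos"],manip.read_state()["force"])
S=manip.read_camera("scene");crop(S,260,80,380,240,"s_l.png",5)
E
```

```text
clock: 15.82
ee_pos: [0.6196, 0.0163, 0.3865]
orientation: [-0.003, 0.749, 0.662, -0.003]
force: [0.8, -0.0, -0.0]
opening: 0.399
[0.61956198 0.01631279 0.38646387] [ 0.7506659  -0.01996902 -0.04506217]
```

View pics/s_l.png

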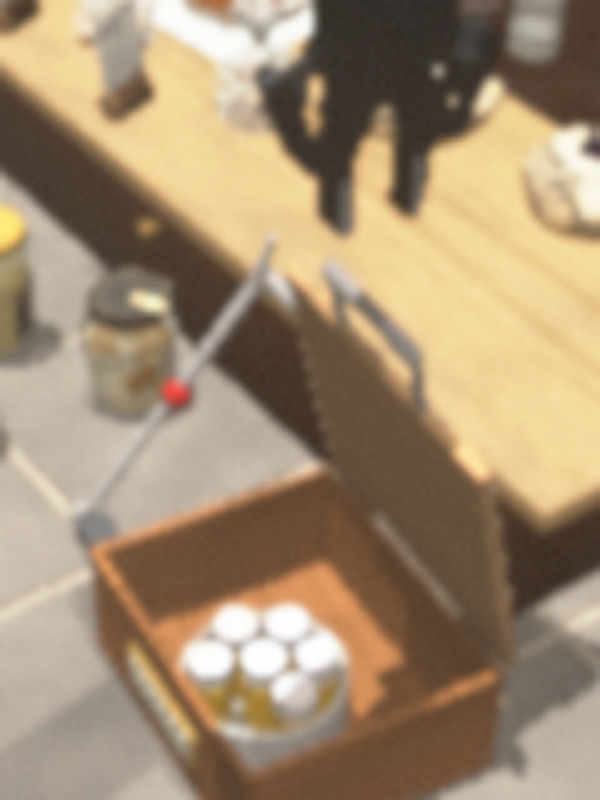

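```bash
python3 - <<'E'
from h import *
tgt((.4295,-.2735,.30),down(YAW));tgt((.4295,-.2735,.20),down(YAW))
E
```

```text
shift cm [-31.21 -15.58   9.3 ] turn [ 0.005 -0.002  0.002]
 shift cm [-31.23 -15.63  19.3 ] turn [ 0.005 -0.002  0.002]
```

```bash
python3 -m pendant '[[[-3,-2.5,0,0,0,0,0.7],[-6,-5,0,0,0,0,0.7],[-9.5,-7,0.5,0,0,0,0.7],[-13,-9,1.5,0,0,0,0.7],[-16.5,-11,3,0,0,0,0.7],[-20,-13,4.5,0,0,0,0.7],[-23.5,-15,6,0,0,0,0.7],[-27,-15.6,8,0,0,0,0.7]]]' 25
python3 - <<'E'
from h import *
tgt((.4295,-.2735,.19),down(YAW))
T=manip.read_camera("top");crop(T,285,130,400,245,"t_m.png",5)
S=manip.read_camera("scene");crop(S,270,80,400,240,"s_m.png",5)
E
```

```text
clock: 16.53
ee_pos: [0.4302, -0.2305, 0.309]
orientation: [-0.002, 0.75, 0.662, -0.001]
force: [1.7, -0.3, -0.3]
opening: 0.698
 shift cm [-4.28  0.5  11.9 ] turn [-0.004 -0.001  0.002]
```

View pics/t_m.png

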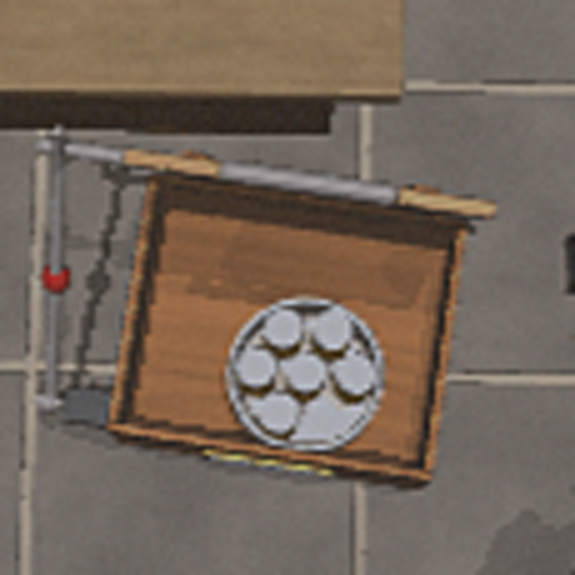

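View pics/s_m.png

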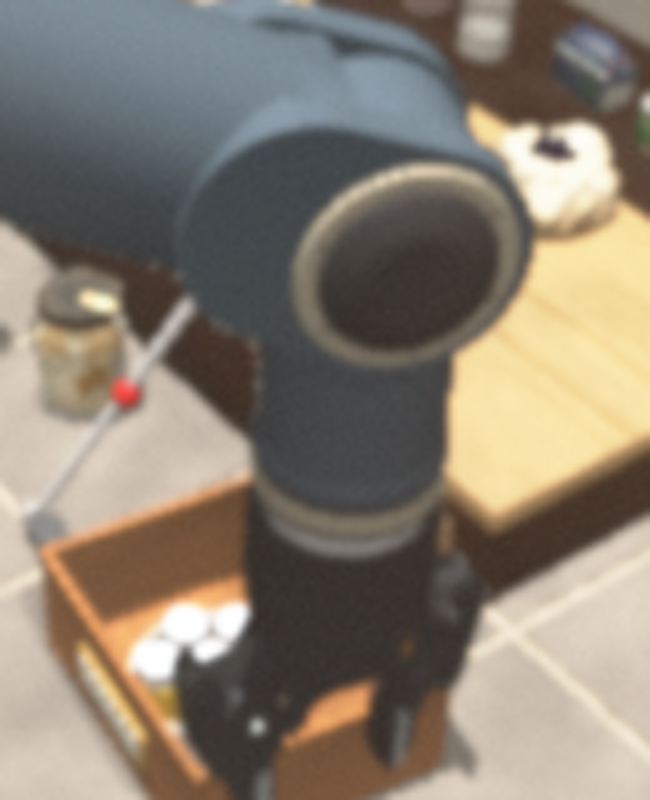

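```bash
cat > caps.py <<'E'
from h import *
T=manip.read_camera("top"); g=cv2.cvtColor(T["frame"],cv2.COLOR_RGB2GRAY)
x0,y0,s=325,180,10
G=cv2.resize(g[y0:y0+55,x0:x0+45],None,fx=s,fy=s,interpolation=cv2.INTER_CUBIC)
C=cv2.HoughCircles(G,cv2.HOUGH_GRADIENT,1.5,60,param1=60,param2=18,minRadius=34,maxRadius=50)
o=cv2.cvtColor(G,cv2.COLOR_GRAY2BGR)
pts=[]
for u,v,r in C[0]:
    cv2.circle(o,(int(u),int(v)),int(r),(0,0,255),1); uu,vv=x0+(u+.5)/s-.5,y0+(v+.5)/s-.5
    w=onz(T,uu,vv,.076); pts.append(w); print(round(uu,2),round(vv,2),round(r/s,2),np.round(w[:2],4))
cv2.imwrite("pics/caps.png",o)
man=np.array([(285,328),(332,330),(259,370),(306,374),(352,376),(275,412)],float)
M=np.array([onz(T,285+(u+.5)/5-.5,130+(v+.5)/5-.5,.076)[:2] for u,v in man])
print("man",np.round(M,4)); ctr=M[3]
print(np.linalg.norm(M-ctr,axis=1)); print(np.degrees(np.arctan2(*(M-ctr).T[::-1])))
E
python3 caps.py
```

```text
341.28 195.08 3.92 [0.5766 0.0263]
335.88 202.72 4.06 [0.5498 0.0441]
331.08 216.82 4.92 [0.5012 0.0592]
355.68 204.52 3.76 [ 0.5452 -0.0234]
339.32 211.58 4.75 [0.5198 0.0317]
345.62 203.62 4.09 [0.5475 0.0108]
351.62 194.78 4.75 [ 0.5785 -0.009 ]
337.82 218.92 3.74 [0.4946 0.0362]
348.62 222.08 4.75 [ 0.4848 -0.0005]
352.98 214.12 4.75 [ 0.5122 -0.0147]
357.92 217.58 4.75 [ 0.5009 -0.0317]
331.82 225.38 4.92 [0.4723 0.056 ]
338.42 225.98 4.54 [0.4708 0.0336]
344.88 227.18 4.75 [0.4673 0.0118]
346.82 188.78 3.92 [0.5989 0.0077]
344.58 214.72 4.75 [0.5095 0.0137]
man [[ 0.5762  0.0252]
 [ 0.5756 -0.0069]
 [ 0.5468  0.0422]
 [ 0.5449  0.0102]
 [ 0.5442 -0.0211]
 [ 0.5183  0.0307]]
[0.03476085 0.03519787 0.03210723 0.         0.0312885  0.03353721]
[ 25.48886928 -29.14945594  86.45520758   0.         -91.14530225
 142.28669042]
```

View pics/caps.png

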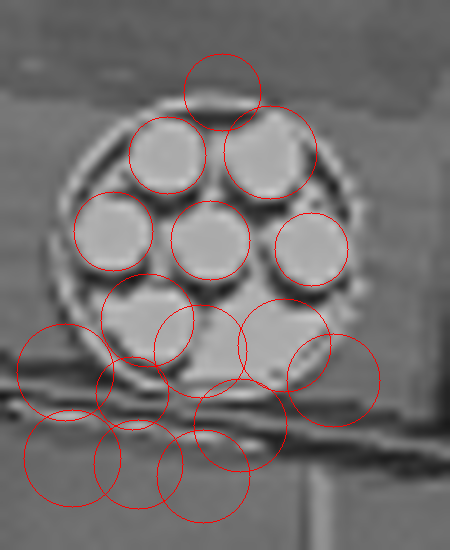

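```bash
python3 -m pendant '[[[-2,0.2,3,0,0,0,0.7],[-4.3,0.5,6,0,0,0,0.7],[-4.3,0.5,9,0,0,0,0.7],[-4.3,0.5,11.9,0,0,0,0.7],[-4.3,0.5,11.9,0,0,0,0.7],[-4.3,0.5,11.9,0,0,0,0.7],[-4.3,0.5,11.9,0,0,0,0.7],[-4.3,0.5,11.9,0,0,0,0.7]]]' 25
python3 - <<'E'
from h import *
tgt((.4295,-.2735,.098),down(YAW))
T=manip.read_camera("top");crop(T,380,210,480,260,"t_n.png",7)
S=manip.read_camera("scene");crop(S,270,200,400,330,"s_n.png",5)
E
```

```text
clock: 17.35
ee_pos: [0.4342, -0.2726, 0.1924]
orientation: [0.0, 0.749, 0.663, 0.0]
force: [-0.5, -0.2, 0.6]
opening: 0.701
 shift cm [-0.15 -0.47  9.43] turn [0.001 0.    0.004]
```

View pics/s_n.png

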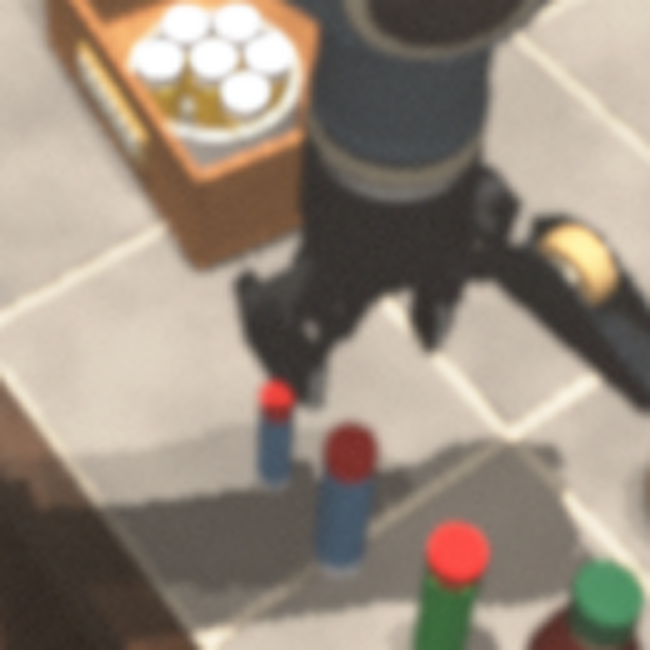

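View pics/t_n.png

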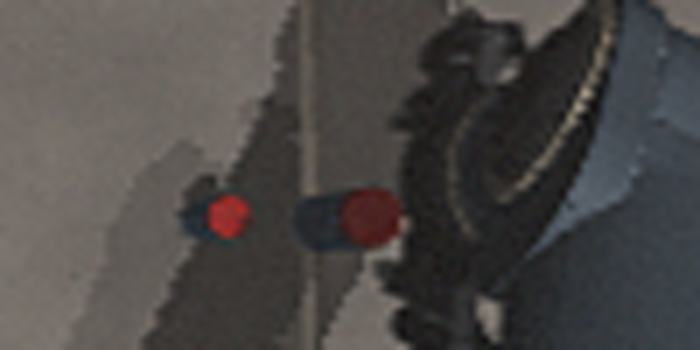

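```bash
python3 -m pendant '[[[-0.1,-0.45,3,0,0,0,0.7],[-0.1,-0.45,6,0,0,0,0.7],[-0.1,-0.45,8.5,0,0,0,0.7],[-0.1,-0.45,9.4,0,0,0,0.7],[-0.1,-0.45,9.4,0,0,0,0.7],[-0.1,-0.45,9.4,0,0,0,0.7],[-0.1,-0.45,9.4,0,0,0,0.7],[-0.1,-0.45,9.4,0,0,0,0.7]]]' 25
python3 - <<'E'
from h import *
tgt((.4295,-.2735,.098),down(YAW))
S=manip.read_camera("scene");crop(S,290,220,390,330,"s_o.png",6)
E
```

```text
clock: 18.12
ee_pos: [0.4289, -0.2735, 0.0979]
orientation: [0.0, 0.749, 0.662, -0.0]
force: [0.1, 0.4, 0.2]
opening: 0.698
 shift cm [ 0.01  0.06 -0.01] turn [0.    0.    0.003]
```

View pics/s_o.png

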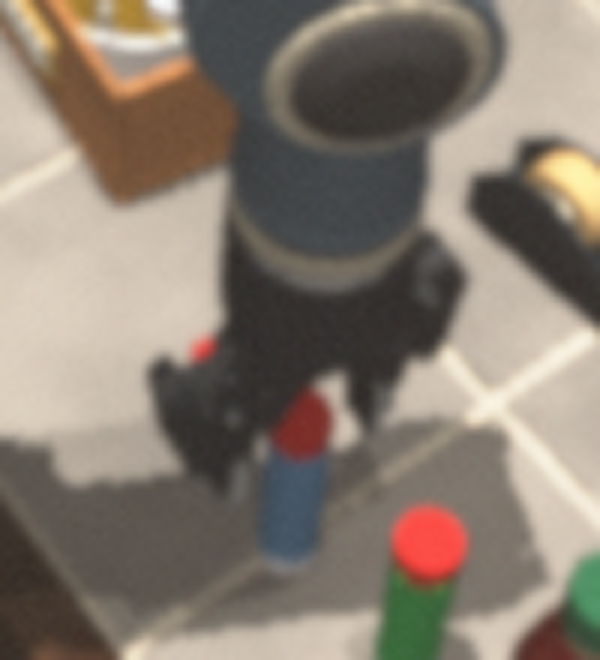

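Grip at a firm force, then lift.

```bash
python3 -m pendant '[[[0,0,0,0,0,0,0],[0,0,0,0,0,0,0],[0,0,0,0,0,0,0],[0,0,0,0,0,0,0],[0,0,0,0,0,0,0],[0,0,-1,0,0,0,0],[0,0,-3,0,0,0,0],[0,0,-5,0,0,0,0]]]' 45
python3 - <<'E'
from h import *
print(manip.read_state()["joint_pos"])
S=manip.read_camera("scene");crop(S,290,190,390,310,"s_p.png",6)
E
```

```text
clock: 18.83
ee_pos: [0.4269, -0.2724, 0.1462]
orientation: [-0.003, 0.749, 0.662, -0.001]
force: [0.2, 0.6, -0.3]
opening: 0.318
[ 0.51714579  0.32894609 -0.03954195  2.03270238  0.01821022  0.78665834
  0.34350407]
```

View pics/s_p.png

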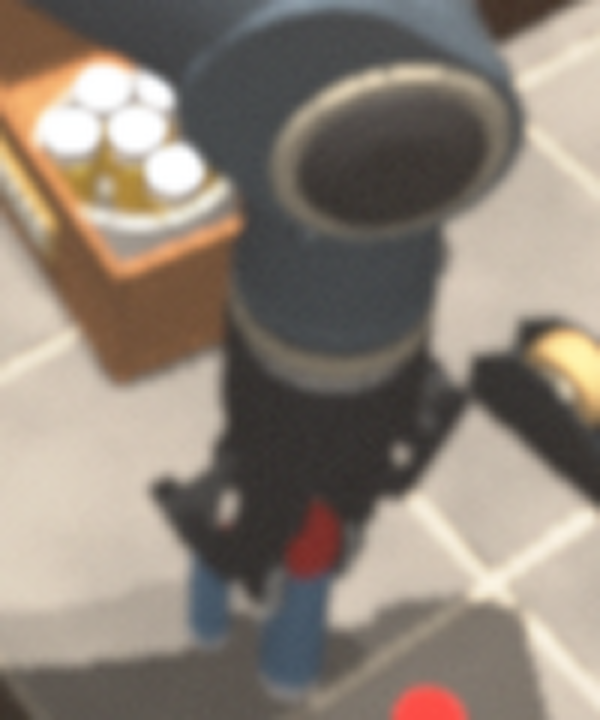

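```bash
python3 - <<'E'
from h import *
S=manip.read_camera("scene");T=manip.read_camera("top")
im=cv2.imread("pics/s_l.png"); hsv=cv2.cvtColor(im,cv2.COLOR_BGR2HSV)
pts=[(237,622),(288,622),(209,660),(262,658),(315,655),(294,692)]
M=np.array([onz(S,260+(u+.5)/5-.5,80+(v+.5)/5-.5,.076)[:2] for u,v in pts]); print(np.round(M,4)); c=M[3]
print(np.linalg.norm(M-c,axis=1)); print(np.degrees(np.arctan2(*(M-c).T[::-1])))
for X in((.6263,.1675,.078),bw((.03,.152,.078))): print(proj(S,X),proj(T,X))
cv2.imwrite("pics/s_lz.png",cv2.resize(im[560:780,150:400],None,fx=3,fy=3)[:600,:800])
E
python3 -m pendant '[[[0,0,-4,0,0,0,0],[0,0,-8,0,0,0,0],[3,1,-10,0,0,0,0],[6,2,-10,0,0,0,0],[9,3,-10,0,0,0,0],[12,4,-10,0,0,0,0],[12,4,-10,0,0,0,0],[12,4,-10,0,0,0,0]]]' 45
```

```text
[[ 0.5516  0.0408]
 [ 0.5783  0.022 ]
 [ 0.5184  0.0239]
 [ 0.5465  0.0062]
 [ 0.5753 -0.0109]
 [ 0.5461 -0.0283]]
[0.0349483  0.03549067 0.03323948 0.         0.03342331 0.03448896]
[ 81.64128969  26.53250859 147.83347168   0.         -30.70686133
 -90.66325466]
[303.67610948 173.0343921 ] [300.57109131 179.8109683 ]
[303.12221699 172.81928629] [299.97447346 180.06494255]
clock: 19.65
ee_pos: [0.4825, -0.1567, 0.245]
orientation: [-0.003, 0.748, 0.664, -0.001]
force: [-0.5, -0.3, -0.9]
opening: 0.32
```

View pics/s_lz.png

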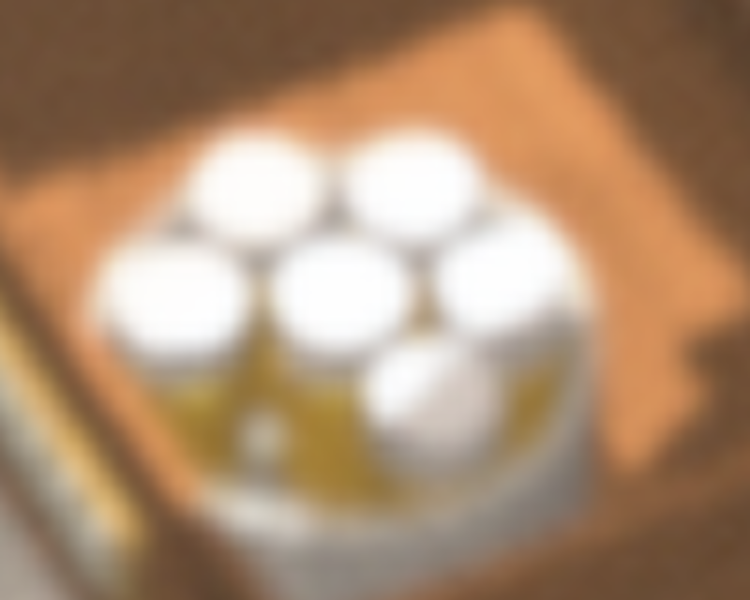

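```bash
python3 - <<'E'
from h import *
tgt((.516,-.0072,.235),down(YAW-np.pi/2))
E
```

```text
shift cm [15.24  1.56  1.01] turn [-0.006  0.003  1.578]
```

```bash
python3 -m pendant '[[[2,0.2,0,0,0,1.578,0],[4,0.4,0,0,0,1.578,0],[6,0.6,0,0,0,1.578,0],[8,0.8,0,0,0,1.578,0],[10,1,0.3,0,0,1.578,0],[12,1.2,0.6,0,0,1.578,0],[14,1.4,1,0,0,1.578,0],[15.2,1.56,1,0,0,1.578,0]]]' 45
python3 -m pendant '[[[0,0,0,0,0,0.6,0],[0,0,0,0,0,0.6,0],[0,0,0,0,0,0.6,0],[0,0,0,0,0,0.6,0],[0,0,0,0,0,0.6,0],[0,0,0,0,0,0.6,0],[0,0,0,0,0,0.6,0],[0,0,0,0,0,0.6,0]]]' 45
python3 - <<'E'
from h import *
print(manip.read_state()["joint_pos"]);tgt((.516,-.0072,.235),down(YAW-np.pi/2))
S=manip.read_camera("scene");crop(S,270,120,390,240,"s_q.png",6);T=manip.read_camera("top");crop(T,285,130,400,245,"t_q.png",5)
E
```

```text
clock: 20.32
ee_pos: [0.5158, -0.0093, 0.2346]
orientation: [-0.001, 0.976, 0.219, -0.003]
force: [0.5, 0.0, -0.5]
opening: 0.315
clock: 20.98
ee_pos: [0.5164, -0.0107, 0.2358]
orientation: [-0.0, 0.997, -0.076, -0.002]
force: [0.3, -0.3, -2.1]
opening: 0.319
[-0.06770636  0.23020204  0.00888322  1.92489533 -0.00397141  0.99057685
 -1.77920189]
 shift cm [-0.09 -0.34  0.08] turn [-0.     0.004 -0.026]
```

View pics/s_q.png

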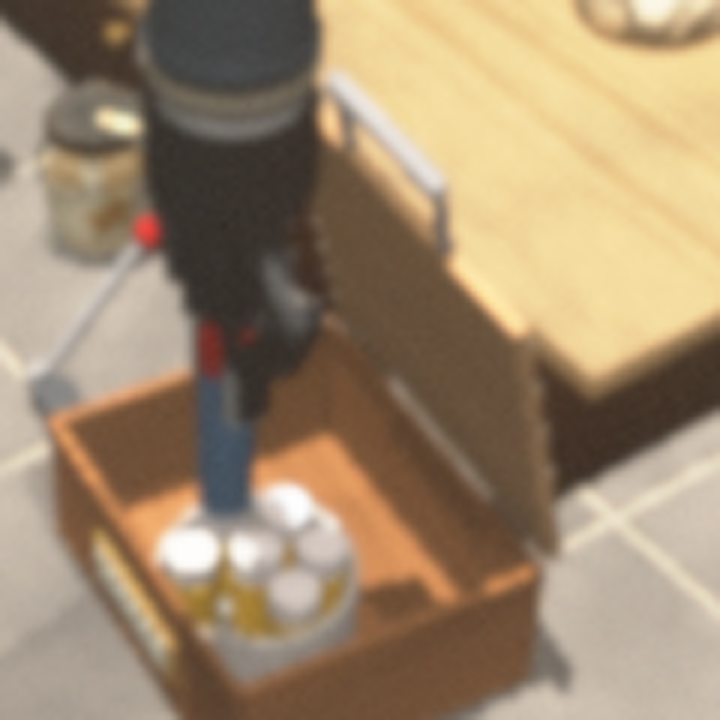

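```bash
python3 - <<'E'
from h import *
S=manip.read_camera("scene");R,p=toolR()
f=cv2.cvtColor(S["frame"],cv2.COLOR_RGB2HSV)
for v in range(184,207):
    row=f[v,295:322]; m=(row[:,0]>95)&(row[:,0]<125)&(row[:,1]>80); k=np.where(m)[0]+295
    if len(k): print(v,k.min(),k.max(),end=" | ")
print()
for h in(0,.02,.04,.06):
    c=p.copy();c[2]=p[2]-.098+h; u=proj(S,c)
    o,d=ray(S,*u); n=np.cross(d,[0,0,1]);n/=np.linalg.norm(n); print(h,u,proj(S,c+n*.014),proj(S,c-n*.014))
crop(S,290,170,330,215,"s_r.png",13)
E
```

```text
0 [307.19475572 204.61220842] [311.93035249 204.60833299] [302.45669908 204.61608586]
0.02 [307.19255135 199.88377793] [311.99080573 199.88109491] [302.39177155 199.88646236]
0.04 [307.19028785 195.02851147] [312.05288014 195.02708665] [302.32510194 195.02993706]
0.06 [307.18796281 190.04123629] [312.11664182 190.04113952] [302.25661918 190.04133311]
```

View pics/s_r.png

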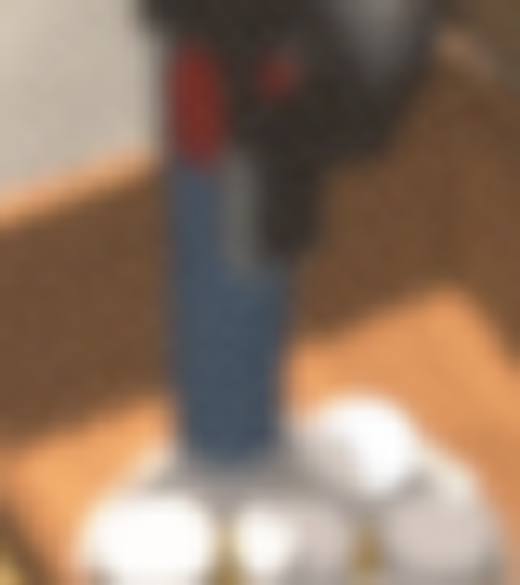

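```bash
python3 -m pendant '[[[-0.05,-0.27,1,0,0,-0.02,0],[-0.05,-0.27,2.5,0,0,-0.02,0],[-0.05,-0.27,4,0,0,-0.02,0],[-0.05,-0.27,5.2,0,0,-0.02,0],[-0.05,-0.27,5.2,0,0,-0.02,0],[-0.05,-0.27,5.2,0,0,-0.02,0],[-0.05,-0.27,5.2,0,0,-0.02,0],[-0.05,-0.27,5.2,0,0,-0.02,0]]]' 45
python3 - <<'E'
from h import *
tgt((.516,-.008,.183),down(YAW-np.pi/2))
S=manip.read_camera("scene");crop(S,285,160,345,230,"s_t.png",10);T=manip.read_camera("top");crop(T,320,170,380,230,"t_t.png",10)
E
```

```text
clock: 21.8
ee_pos: [0.5171, -0.007, 0.185]
orientation: [-0.001, 0.998, -0.066, -0.001]
force: [0.3, 0.7, -0.4]
opening: 0.314
 shift cm [-0.1   0.11  0.2 ] turn [-0.001  0.002 -0.006]
```

View pics/s_t.png

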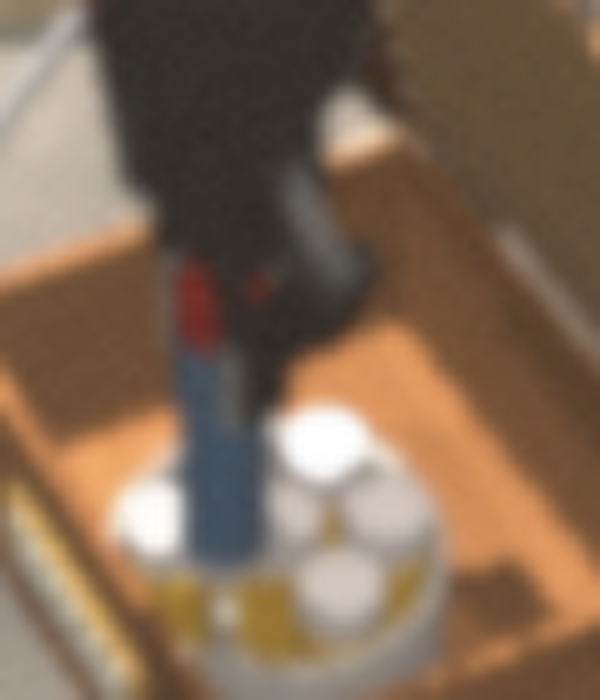

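View pics/t_t.png

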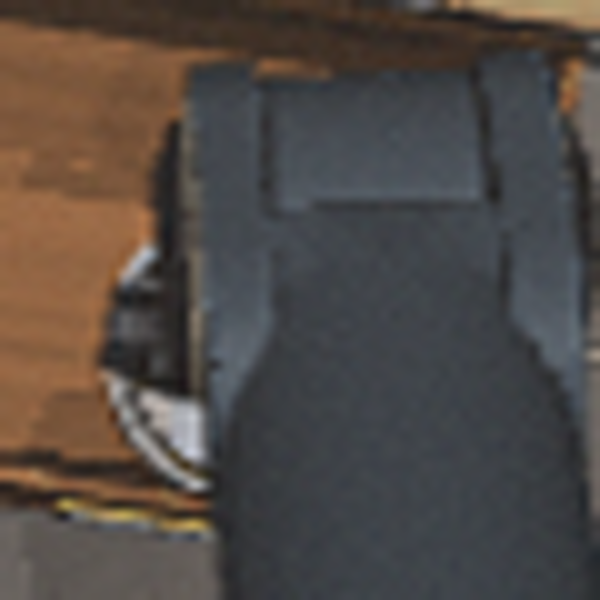

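```bash
python3 -m pendant '[[[-0.1,0.15,0,0,0,0,0],[-0.13,0.16,0.3,0,0,0,0],[-0.13,0.16,0.7,0,0,0,0],[-0.13,0.16,1.1,0,0,0,0],[-0.13,0.16,1.5,0,0,0,0],[-0.13,0.16,1.9,0,0,0,0],[-0.13,0.16,2.2,0,0,0,0],[-0.13,0.16,2.2,0,0,0,0]]]' 45
python3 - <<'E'
from h import *
print(manip.read_state()["force"],manip.read_state()["wrist_torque"]);tgt((.5155,-.0085,.163),down(YAW-np.pi/2))
S=manip.read_camera("scene");crop(S,285,160,345,230,"s_u.png",10)
E
```

```text
clock: 22.57
ee_pos: [0.5144, -0.0085, 0.1614]
orientation: [-0.0, 0.998, -0.066, -0.002]
force: [-0.1, -0.4, -2.1]
opening: 0.318
[-0.12031305 -0.35774899 -2.14486829] [-0.00710921 -0.00297268  0.01823823]
 shift cm [ 0.11 -0.02 -0.16] turn [-0.001  0.005 -0.006]
```

View pics/s_u.png

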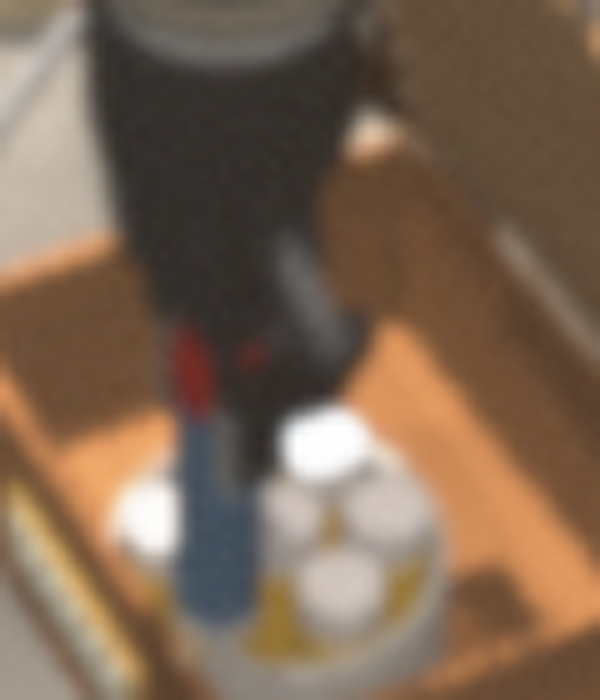

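```bash
python3 -m pendant '[[[0.13,0,0,0,0,0,0],[0.13,0,0.2,0,0,0,0],[0.13,0,0.5,0,0,0,0],[0.13,0,0.8,0,0,0,0],[0.13,0,1.1,0,0,0,0],[0.13,0,1.4,0,0,0,0],[0.13,0,1.6,0,0,0,0],[0.13,0,1.6,0,0,0,0]]]' 45
python3 - <<'E'
from h import *
print(manip.read_state()["force"],manip.read_state()["wrist_torque"]);tgt((.5155,-.0085,.108),down(YAW-np.pi/2))
S=manip.read_camera("scene");crop(S,285,160,345,230,"s_v.png",10)
E
```

```text
clock: 23.28
ee_pos: [0.5196, -0.009, 0.1495]
orientation: [-0.001, 0.998, -0.066, 0.002]
force: [0.5, -0.2, 15.2]
opening: 0.319
[ 0.46442586 -0.16063386 15.24503017] [-0.34682313  0.29394093  0.07677973]
 shift cm [-0.43  0.02  4.15] turn [-0.002 -0.004 -0.007]
```

View pics/s_v.png

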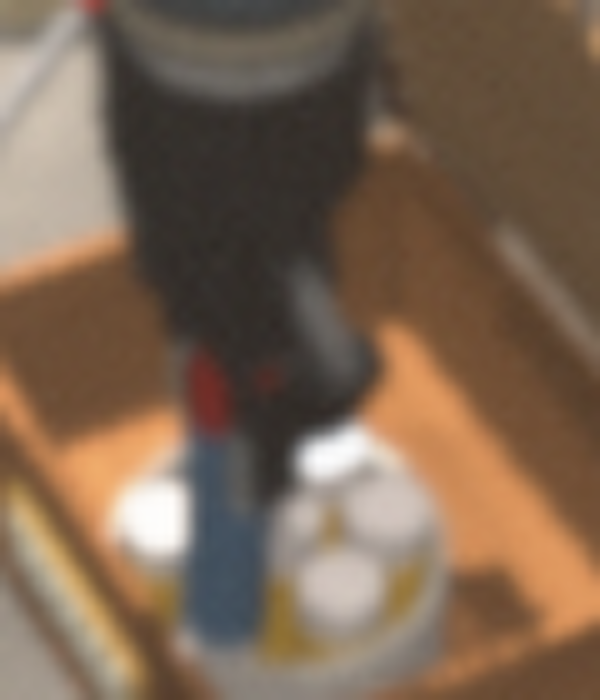

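```bash
cat > ov.py <<'E'
from h import *
import sys
S=manip.read_camera("scene");R,p=toolR()
x0,y0,s=285,160,10
im=cv2.resize(S["frame"][y0:y0+70,x0:x0+60,::-1],None,fx=s,fy=s,interpolation=cv2.INTER_CUBIC)
def circ(c,r,z,col):
    q=[]
    for a in np.linspace(0,2*np.pi,60):
        u=proj(S,[c[0]+r*np.cos(a),c[1]+r*np.sin(a),z]); q.append(((u-[x0,y0]+.5)*s-.5))
    cv2.polylines(im,[np.int32(q)],True,col,1)
C=(.5457,.0082)
circ(C,.05,.061,(255,0,255));circ(C,.054,.061,(255,0,255))
circ(p[:2],.014,p[2]-.098,(0,255,0))
circ(p[:2],.014,p[2]-.098+.115,(0,255,0))
cv2.imwrite("pics/"+sys.argv[1],im); print(p,manip.read_state()["force"])
E
python3 ov.py ov1.png
```

```text
[ 0.51956383 -0.00893786  0.14960141] [-0.66017259 -1.0185276  17.24423472]
```

View pics/ov1.png

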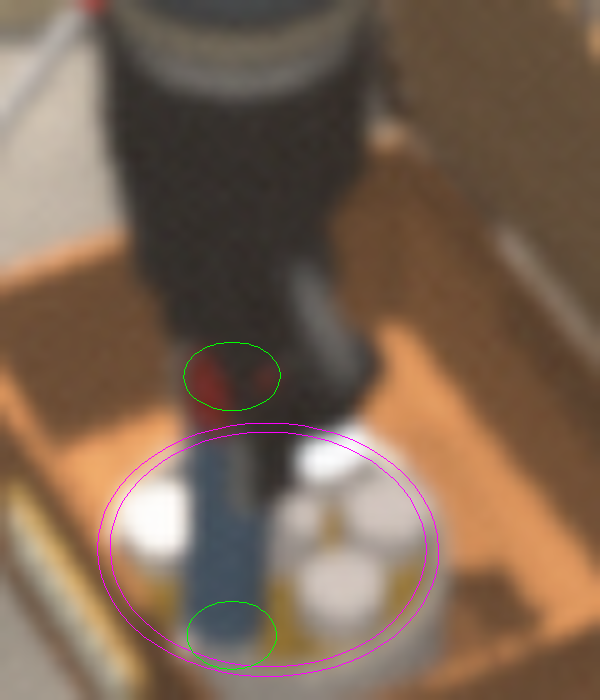

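```bash
python3 -m pendant '[[[0,0,-0.5,0,0,0,0],[0,0,-1,0,0,0,0],[0,0,-1.6,0,0,0,0],[0,0,-1.6,0,0,0,0],[0,0,-1.6,0,0,0,0],[0,0,-1.6,0,0,0,0],[0,0,-1.6,0,0,0,0],[0,0,-1.6,0,0,0,0]]]' 45
python3 ov.py ov2.png
python3 - <<'E'
from h import *
T=manip.read_camera("top"); print(onz(T,285+306.5/5-.5,130+375.5/5-.5,.061))
tgt((.5175,-.0064,.163),down(YAW-np.pi/2)); print(manip.read_state()["force"],manip.read_state()["wrist_torque"],manip.read_state()["qvel"])
E
```

```text
clock: 24.05
ee_pos: [0.5159, -0.0087, 0.1618]
orientation: [-0.001, 0.998, -0.066, -0.002]
force: [0.5, 1.0, -1.2]
opening: 0.316
[ 0.51593322 -0.00871072  0.16193369] [-1.03761534 -0.05772741 -0.04038096]
[0.54618567 0.00982035 0.061     ]
 shift cm [ 0.12 -0.25 -0.1 ] turn [-0.001  0.004 -0.006]
[ 0.16234758 -0.26440676 -0.1678241 ] [-0.02185747 -0.02611802  0.03433233] [-0.00096283 -0.00158051 -0.00130279 -0.00152363 -0.00125864 -0.00036902
  0.00105675]
```

View pics/ov2.png

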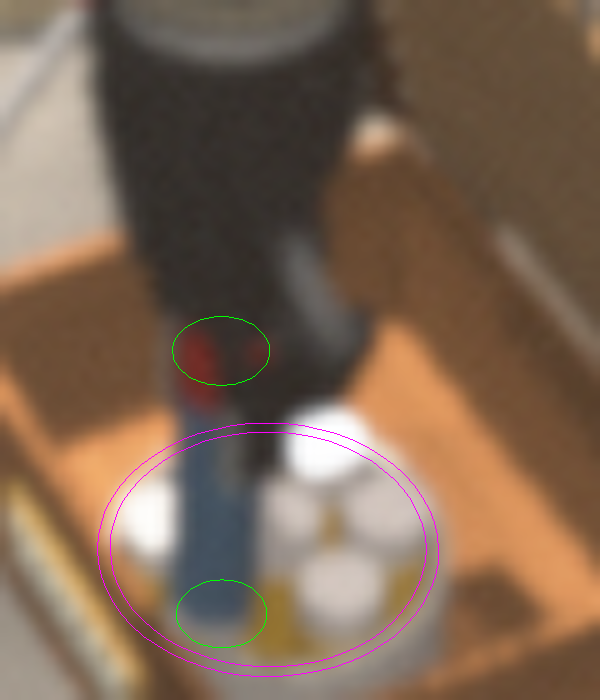

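```bash
cat > edge.py <<'E'
from h import *
S=manip.read_camera("scene");R,p=toolR()
f=S["frame"].astype(float); d=cv2.GaussianBlur(f[:,:,2]-f[:,:,0],(1,3),0)
L=[]
for v in range(198,224):
    r=d[v,295:322]; 
    if r.max()<20: continue
    t=max(r.max()*.4,8); k=np.where(r>t)[0]; a,b=k[0],k[-1]
    le=a-(r[a]-t)/(r[a]-r[a-1]); re=b+(r[b]-t)/(r[b]-r[b+1]); L.append((v,295+le,295+re,(295*2+le+re)/2)); print(v,np.round(L[-1][1:],2),r.max())
for h in(0,.01,.02,.04):
    c=p.copy();c[2]=p[2]-.098+h; print("pred",h,np.round(proj(S,c),1))
E
python3 edge.py
```

```text
204 [303.61 306.1  304.86] 21.0
205 [303.4  306.15 304.77] 22.0
206 [303.07 306.16 304.61] 23.75
207 [302.88 306.43 304.65] 24.75
208 [302.9  307.06 304.98] 24.75
209 [303.02 309.19 306.11] 25.0
210 [303.07 309.57 306.32] 26.25
211 [303.  309.6 306.3] 27.0
212 [302.92 309.57 306.25] 27.0
213 [302.82 309.55 306.18] 26.75
214 [302.65 309.54 306.1 ] 26.5
215 [302.47 309.46 305.96] 27.5
216 [302.35 309.27 305.81] 27.75
217 [302.43 309.09 305.76] 27.0
218 [302.55 308.87 305.71] 26.5
219 [302.71 308.57 305.64] 26.25
220 [302.98 308.28 305.63] 24.25
pred 0 [306.8 220.9]
pred 0.01 [306.8 218.7]
pred 0.02 [306.8 216.6]
pred 0.04 [306.8 212.1]
```

```bash
python3 -m pendant '[[[0.1,0,0,0,0.02,0,0],[0.21,0,0,0,0.045,0,0],[0.21,0,0,0,0.045,0,0],[0.21,0,0,0,0.045,0,0],[0.21,0,0.3,0,0.045,0,0],[0.21,0,0.6,0,0.045,0,0],[0.21,0,0.9,0,0.045,0,0],[0.21,0,0.9,0,0.045,0,0]]]' 45
python3 edge.py; python3 ov.py ov3.png
```

```text
clock: 24.87
ee_pos: [0.5178, -0.009, 0.1524]
orientation: [0.001, 0.998, -0.066, 0.02]
force: [0.1, 0.2, 0.1]
opening: 0.312
206 [303.78 306.7  305.24] 23.0
207 [303.76 306.83 305.3 ] 23.25
208 [303.92 307.09 305.51] 22.5
209 [304.09 307.4  305.75] 22.0
210 [304.2  307.99 306.09] 24.0
211 [304.19 310.17 307.18] 25.25
212 [304.17 310.62 307.39] 25.5
213 [304.14 310.76 307.45] 26.5
214 [304.02 310.82 307.42] 26.75
215 [303.93 310.83 307.38] 26.0
216 [304.06 310.72 307.39] 26.25
217 [304.35 310.55 307.45] 26.25
218 [304.52 310.4  307.46] 26.0
219 [304.51 310.32 307.42] 26.0
220 [304.48 310.29 307.38] 26.0
221 [304.61 310.16 307.38] 26.0
222 [304.92 309.73 307.33] 23.0
pred 0 [307.3 222.6]
pred 0.01 [307.3 220.5]
pred 0.02 [307.3 218.4]
pred 0.04 [307.3 214. ]
[ 0.5181554 -0.0089592  0.1529367] [ 0.44714617 -0.68756307 -1.58388469]
```

View pics/ov3.png

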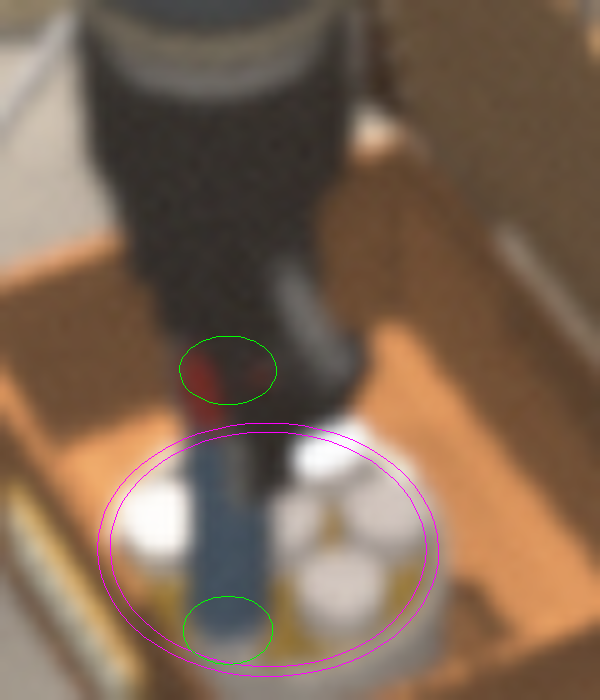

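```bash
python3 -m pendant '[[[0,0,0.2,0,0,0,0],[0,0,0.4,0,0,0,0],[0,0,0.6,0,0,0,0],[0,0,0.8,0,0,0,0],[0,0,1.0,0,0,0,0],[0,0,1.2,0,0,0,0],[0,0,1.2,0,0,0,0],[0,0,1.2,0,0,0,0]]]' 45
python3 edge.py; python3 -c "
from h import *
print(manip.read_state()['wrist_torque'])"
```

```text
clock: 25.63
ee_pos: [0.5187, -0.009, 0.1411]
orientation: [0.001, 0.998, -0.066, 0.021]
force: [-0.2, 0.5, -0.8]
opening: 0.318
208 [303.9  306.8  305.35] 20.25
209 [304.02 307.06 305.54] 20.5
210 [304.18 307.14 305.66] 21.75
211 [304.29 307.27 305.78] 23.25
212 [304.35 307.68 306.01] 23.75
213 [304.32 309.9  307.11] 23.25
214 [304.22 311.04 307.63] 24.25
215 [304.18 311.09 307.64] 26.25
216 [304.35 311.   307.67] 27.0
217 [304.6  310.78 307.69] 26.5
218 [304.75 310.59 307.67] 26.75
219 [304.77 310.52 307.64] 27.25
220 [304.73 310.51 307.62] 27.25
221 [304.66 310.5  307.58] 26.5
222 [304.62 310.46 307.54] 25.25
223 [304.77 310.36 307.56] 24.0
pred 0 [307.5 224.9]
pred 0.01 [307.5 222.8]
pred 0.02 [307.5 220.7]
pred 0.04 [307.5 216.4]
[ 0.03531666  0.07075737 -0.00346046]
```

```bash
python3 -m pendant '[[[0,0,0.3,0,0,0,0],[0,0,0.6,0,0,0,0],[0,0,0.9,0,0,0,0],[0,0,1.2,0,0,0,0],[0,0,1.5,0,0,0,0],[0,0,1.8,0,0,0,0],[0,0,2.1,0,0,0,0],[0,0,2.3,0,0,0,0]]]' 45
python3 -c "
from h import *
s=manip.read_state();print(s['wrist_torque'],s['force'],s['ee_pos'])
S=manip.read_camera('scene');crop(S,285,150,345,230,'s_w.png',9)"
```

```text
clock: 26.35
ee_pos: [0.5196, -0.0091, 0.1178]
orientation: [0.001, 0.998, -0.066, 0.021]
force: [-0.3, -0.3, -0.3]
opening: 0.314
[-0.02265272  0.01151681  0.00375893] [-0.33081136 -0.3176309  -0.26922834] [ 0.51958868 -0.0090922   0.11783386]
```

View pics/s_w.png

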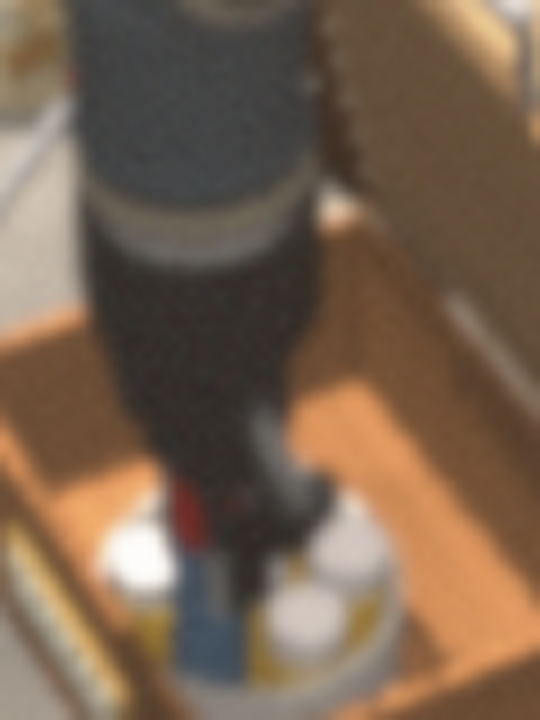

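```bash
python3 -m pendant '[[[-0.05,0,0.2,0,0,0,0],[-0.05,0,0.4,0,0,0,0],[-0.05,0,0.6,0,0,0,0],[-0.05,0,0.8,0,0,0,0],[-0.05,0,0.9,0,0,0,0],[-0.05,0,1.0,0,0,0,0],[-0.05,0,1.0,0,0,0,0],[-0.05,0,1.0,0,0,0,0]]]' 45
python3 -c "
from h import *
s=manip.read_state();print(s['wrist_torque'],s['force'],s['ee_pos'])"
```

```text
clock: 27.07
ee_pos: [0.5197, -0.0091, 0.1083]
orientation: [0.001, 0.998, -0.066, 0.021]
force: [-0.1, -0.2, -0.9]
opening: 0.314
[-0.02038883  0.07446098 -0.0061162 ] [-0.07856972 -0.22098641 -0.88569372] [ 0.51967997 -0.00909539  0.10828917]
```

```bash
python3 -m pendant '[[[0,0,0.1,0,0,0,0],[0,0,0.2,0,0,0,0],[0,0,0.3,0,0,0,0],[0,0,0.4,0,0,0,0],[0,0,0.4,0,0,0,0],[0,0,0.4,0,0,0,0],[0,0,0.4,0,0,0,0],[0,0,0.4,0,0,0,0]]]' 45
python3 -c "
from h import *
s=manip.read_state();print(s['wrist_torque'],s['force'],s['ee_pos'])
S=manip.read_camera('scene');crop(S,285,150,345,230,'s_x.png',9)"
```

```text
clock: 27.73
ee_pos: [0.5207, -0.0095, 0.1062]
orientation: [0.001, 0.998, -0.066, 0.022]
force: [-2.5, -1.0, 12.7]
opening: 0.314
[-0.22059539  0.82587406 -0.03439666] [-2.46518435 -1.02092288 12.66824289] [ 0.52071622 -0.00945346  0.10617799]
```

View pics/s_x.png

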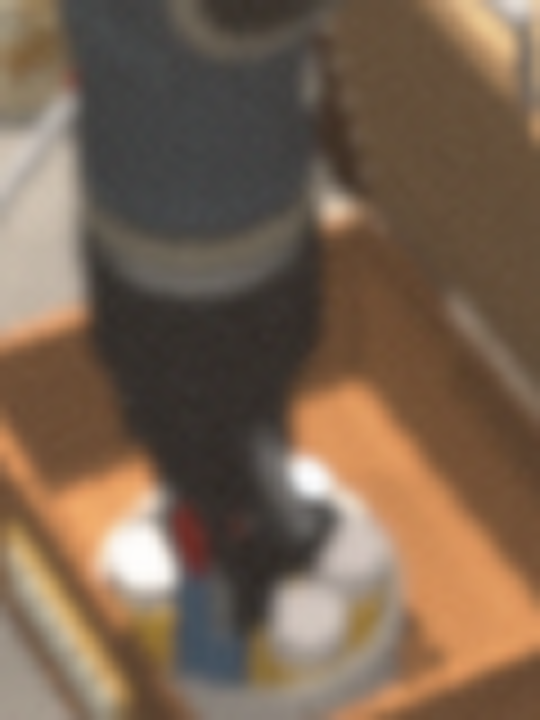

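```bash
python3 -m pendant '[[[0,0,-0.2,0,0,0,0],[0,0,-0.3,0,0,0,0],[0,0,-0.3,0,0,0,0.3],[0,0,-0.3,0,0,0,0.55],[0,0,-0.3,0,0,0,0.55],[0,0,-0.3,0,0,0,0.55],[0,0,-0.3,0,0,0,0.55],[0,0,-0.3,0,0,0,0.55]]]' 30
python3 -m pendant '[[[0,0,-0.5,0,0,0,0.55],[0,0,-1.5,0,0,0,0.55],[0,0,-3,0,0,0,0.55],[0,0,-5,0,0,0,0.55],[0,0,-8,0,0,0,0.55],[-2,0,-11,0,0,0,0.55],[-5,0,-14,0,0,0,0.55],[-8,0,-16,0,0,0,0.55]]]' 30
python3 -c "
from h import *
S=manip.read_camera('scene');crop(S,270,80,390,240,'s_y.png',5)"
```

```text
clock: 28.45
ee_pos: [0.5197, -0.0091, 0.1072]
orientation: [0.001, 0.998, -0.066, 0.021]
force: [0.2, 0.2, 0.5]
opening: 0.551
clock: 29.12
ee_pos: [0.4341, 0.0023, 0.2671]
orientation: [0.001, 0.998, -0.066, 0.023]
force: [-0.1, -0.6, 0.3]
opening: 0.548
```

View pics/s_y.png

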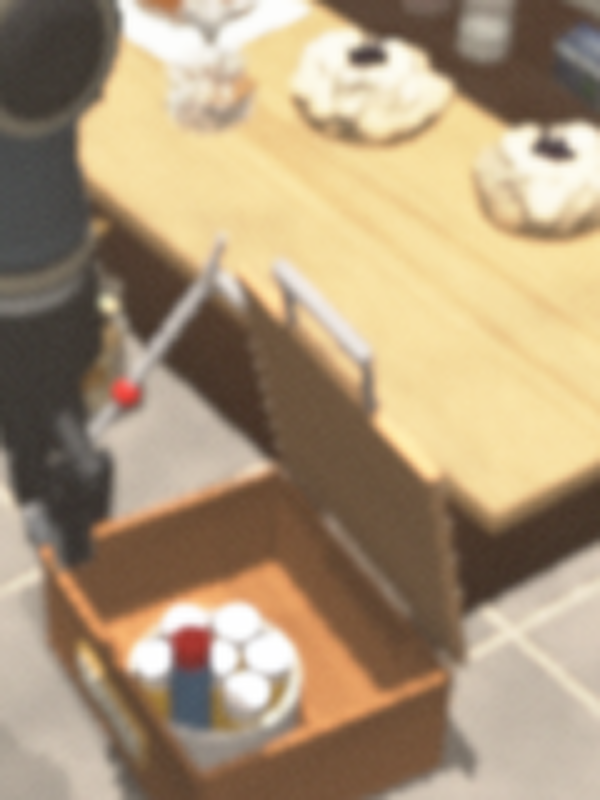

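```bash
python3 -m pendant '[[[0,3,-2,0,0,0,0.55],[0,6,-3,0,0,0,0.55],[0,9,-3,0,0,0,0.55],[0,12,-3,0,0,0,0.55],[0,15,-3,0,0,0,0.55],[0,18,-3,0,0,0,0.55],[0,18,-3,0,0,0,0.55],[0,18,-3,0,0,0,0.55]]]' 30
python3 -c "
from h import *
S=manip.read_camera('top');crop(S,190,130,400,245,'t_z.png',3.8);crop(S,320,180,370,230,'t_zz.png',11)
S=manip.read_camera('scene');cv2.imwrite('pics/s_z.png',S['frame'][:,:,::-1])
crop(S,280,190,340,240,'s_zz.png',11)
f=cv2.cvtColor(manip.read_camera('top')['frame'],cv2.COLOR_RGB2HSV)
red=cv2.inRange(f,(0,150,90),(8,255,255))|cv2.inRange(f,(172,150,90),(180,255,255))
n,l,st,ce=cv2.connectedComponentsWithStats(red)
T=manip.read_camera('top')
for i in range(1,n):
    if st[i,4]>5 and 290<ce[i][0]<480 and ce[i][1]>150: print('T',st[i],ce[i],onz(T,*ce[i],.125))
"
```

```text
clock: 29.83
ee_pos: [0.4083, -0.1775, 0.2942]
orientation: [0.001, 0.997, -0.068, 0.021]
force: [-1.0, -0.1, 0.3]
opening: 0.549
T [453 180   9   3  11] [456.63636364 180.63636364] [ 0.62541435 -0.34950716  0.125     ]
T [294 183   5   5  18] [295.83333333 185.44444444] [0.59751698 0.17754699 0.125     ]
T [455 182  11  12  63] [460.41269841 187.0952381 ] [ 0.6041874  -0.36119059  0.125     ]
T [455 191   5   3   7] [456.85714286 192.28571429] [ 0.58672774 -0.34925816  0.125     ]
T [452 192  16   6  23] [459.17391304 195.        ] [ 0.57793638 -0.35650676  0.125     ]
T [347 207   9   9  54] [351.07407407 210.7037037 ] [ 0.51796537 -0.00617628  0.125     ]
```

View pics/t_z.png

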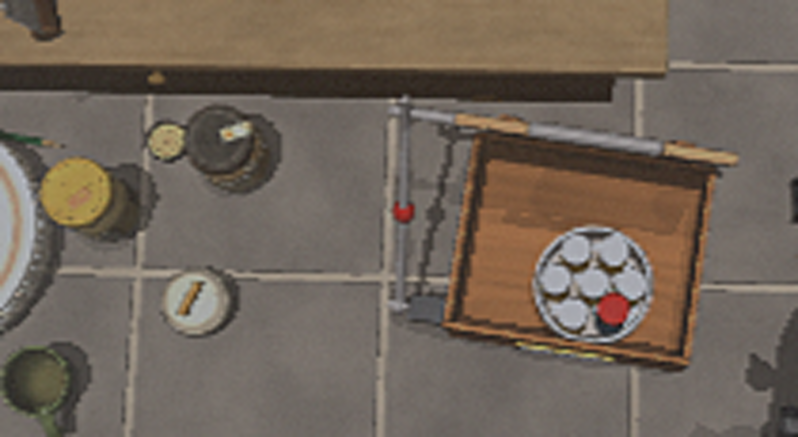

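View pics/t_zz.png

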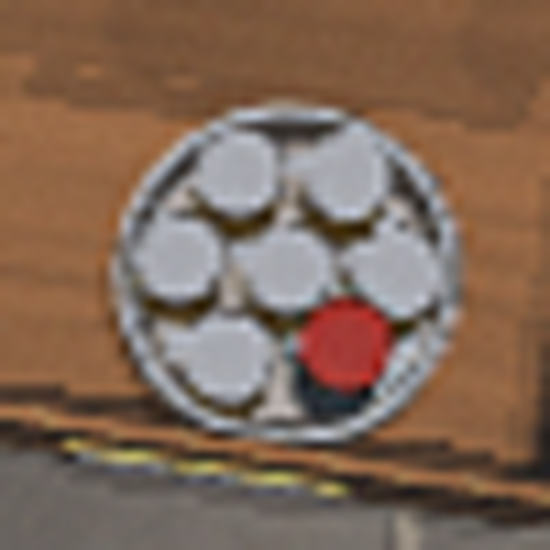

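View pics/s_zz.png

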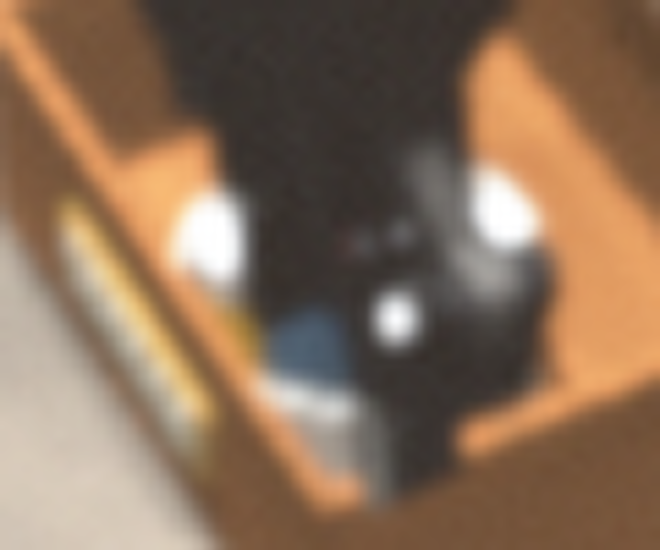

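View pics/s_z.png

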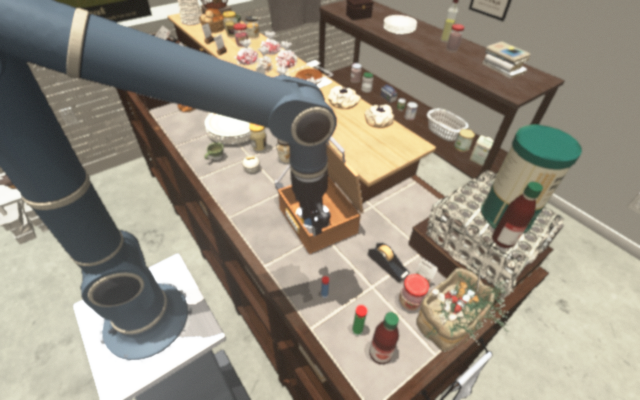

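```bash
python3 -c "
from h import *
s=manip.read_state();print(s['force'],np.abs(s['qvel']).max());print(manip.job_done())"
```

```text
[ 0.75646251  0.20515365 -0.85097116] 0.0027267887778256324
the job is handed in; nothing more can be done
None
```

I propped the lid on the raised stay, then stood the tall blue tube in the empty front place of the tub. I handed in at about 30 s of the 67 s allowed; no verdict was reported.

**What I did**
- **Lid and stay:** I tipped the lid back to about 1.72 rad and swung the stay up by its ball until it pressed on its stop. I then brought the lid forward until the pin seated, with about 6 N of contact at roughly 1.34 rad by my arm-based estimate, and let go.
- **Tube:** On the first try the tube caught, most likely on the tub's rim, at about 15–17 N. I lifted it, corrected its tilt and shifted it about 2 mm inward. It then slid in freely and touched the tub's floor with the tool at a height of 106 mm; I expected 108 mm.

**Last checks**
- **Lid:** The pictures show the lid still propped with its pin in the cradle. I have no direct reading of its angle once released.
- **Tubes:** The tall tube looks upright in its place, with its cap about 32 mm from the tub's axis by my estimate. All six short tubes appear to be standing.
- **Bystanders:** By eye, none of the bystanders on the counter has moved.
- **Arm:** The arm was clear of everything and still, with under 1.5 N on the tool.

**What disagreed:** The two cameras differed by 2–6 mm sideways. My estimate of the stay's angle at its stop was 0.85–0.90 rad rather than the stated 0.82, probably from the ball slipping in the pads and a small error in the foot position.

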